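# Trace a cam edge with a stylus and drag hand

### The job

Run a check trace of the cam: swing the red drag hand clockwise (seen from above) back to its stop at the blue zero line, then take the yellow-handled stylus from its blue pad and set the foot of its steel shank against the edge of the dark cam, just on the clockwise side of the hand. Keeping the foot in light contact with the edge all the way, follow the edge counterclockwise round the nose, so that the stylus pushes the hand along until the hand points into the green band and not past it. Then stand the stylus upright on its blue pad again, leaving the hand in the band and the brass weight, glue stick and cork undisturbed.

Things in the scene. Friction and masses are not known exactly. Their poses are not given: they have to be found in the camera images.
- cam: Fixed dark cam on a fixed white aluminium disc (190 mm across, its top 10 mm above the table). Origin: centre of the cam's underside, on the disc's top and on the axis of cam, disc and drag hand; z up; x points at the cam's nose. On the disc's rim, 77 to 92 mm from the axis: blue zero line at -100 degrees from x and green band, 16 degrees wide, centred at +86 (counterclockwise from above).
- nose_centre (a point): Centre of the cam's nose, 42 mm out along the cam's x, 10 mm above the table. The dark steel cam is 14 mm thick (10 to 24 mm above the table) with an upright edge: a base circle of radius 42 mm round the cam's axis and a nose circle of radius 16 mm round this point, joined by straight flanks tangent to both (flank normals at +51.7 and -51.7 degrees from x).
- drag_hand (a joint): Red drag hand turning on the cam's axis. Value in rad: 0 at its built-in stop on the blue zero line, growing counterclockwise from above, so the arm points at (value - 1.745) from the cam's x; green band 3.11 to 3.39; far stop 3.75. Friction 0.015 N m: it stays where left.
- pointer_tip (a point): Point on the red drag hand's centre line 78 mm from its axis, half-way up, 34 mm above the table. The arm is 8 mm wide and 12 mm tall (28 to 40 mm above the table, 4 mm clear of the cam's top) and reaches 79 mm from the axis.
- push_pin (a point): Middle of the upright black pin on the red drag hand by which it is pushed round to zero: 8 mm across, standing 40 to 58 mm above the table (this point at 49 mm), 36 mm from the axis on the hand's centre line. The hub on the axis is 22 mm across and ends 42 mm above the table.
- stylus_grip (a point): Grip point of the loose stylus, half-way up its yellow handle, a cylinder 20 mm across and 56 mm long (50 to 106 mm above the stylus's bottom; this point 78 mm above it). z runs up the stylus. It weighs about 0.2 kg, is 106 mm tall, and stands by itself.
- stylus_foot (a point): Centre of the underside of the stylus, 78 mm below the grip point on its axis. The plain round steel shank, 16 mm across and 50 mm tall, runs on the cam edge with its foot and pushes the hand higher up. To trace, carry the underside 2 to 6 mm above the disc, 12 to 16 mm above the table.
- stylus: The stylus; origin as point stylus_foot.
- pad: Fixed blue round parking pad, 64 mm across, 4 mm thick, where the stylus stands at the start and at the end. Origin: centre of its underside.
- gooseneck_lamp: Fixed black gooseneck lamp that stands between the cam and the pad; do not run into it. Origin on the table under its middle; its foot is 200 mm behind this (away from the robot), its head 230 mm before it, and the neck between them is up to 201 mm high and bows up to 110 mm to the robot's right: carry things over it.
- weight_100g: Bystander: brass weight, 22 mm across, 30 mm tall, loose. Origin at its underside.
- glue_stick: Bystander: yellow and green glue stick standing upright, 26 mm across, 84 mm tall, loose. Origin at its underside.
- cork: Bystander: cork, 26 mm across, 24 mm tall, loose. Origin at its underside.

How it is judged:
By the outcome, as a careful person would: the job done as asked, in the order asked, and still so for the second after the job is handed in, with the robot touching nothing.
It also fails if it takes over 72 s, if anything falls off the work surface, if the arm or the gripper's body presses on something with over 40 N, if the wrist force passes 120 N, or if a joint passes its speed limit or range.

### The arm

A 6-joint arm with a two-finger parallel gripper is mounted at the origin on a cart in front of the work surface, level with it; the furniture and walls round the work are solid. World frame = base frame: x ahead of the robot, y to its left, z up, the work surface at z = 0. Lengths are in mm, angles in rad, forces in N, time in s.
With the tool pointing down it reaches from about 275 to 750 mm from the base axis. Payload 10.2 kg.
Tool frame: the origin (TCP) lies at the very end of the fingers, on their centre line; the grasp point (between the pads) lies 19 mm behind it (ctrl.tcp_to_grasp is the distance from the TCP to the grasp point, in mm); z points along the fingers, y is the direction in which the jaws open and shut (so a half turn about z gives the same grasp; the last joint's range is limited). The gripper opens to 85 mm and grips with 20 to 120 N. Pads are 22 mm wide; open, the fingers measure 114 mm over their backs; the gripper's body (76 mm by 85 mm) begins 54 mm behind the grasp point. The pads swing forward as they close: fully open they stand 13 mm farther back than shut.
Start: joints at [-1.46, 0.313, 1.498, -0, 1.331, -0.223], TCP at [171.996, -496.033, 231.294] pointing down, gripper open.
Joint ranges: [-2.94, 2.94], [-0.97, 2.17], [0.19, 2.56], [-1.23, 4.37], [0.02, 3.11], [-2.88, 2.88]. Speed limits (rad/s): [2.39, 2.39, 3.01, 3.14, 3.14, 3.14].

### API

Orientations are given as a unit quaternion [w, x, y, z].
In Python, from rig import ctrl, cams, job gives the robot as it stands. The module is installed in compiled form; this text tells all that it offers.
- The arm moves only by the tool drive_tool, never from a script. Its arguments are lists of equal length, an entry for each row: "gripper": the opening, from 0 (shut) to 1 (fully open); "dp": the shift along the tool's x, y, z normalised to -1 to 1, where 1 is 0.2 m, a list of three; "twist": the turn about the tool's z normalised to -1 to 1, where 1 is 90 degrees. In form: {"gripper": [gripper, ...], "dp": [[tx, ty, tz], ...], "twist": [twist, ...]}. A call has 1 to 20 rows; each row is the pose to reach, as a shift and turn from the pose commanded when the call began, along the tool's axes at that moment; what a row does not reach only later rows make up. A row lasts 1/10 s, in which the tool goes at most 50 mm and 8.59 degrees, less where a joint would pass 70% of its speed; a pose out of reach is approached as far as the arm can. A call with a number of a shift or a turn outside -1 to 1 is refused whole. A call with a gripper value outside its range is refused whole. The fingers move at their own pace and stop on an object; "newtons" is the grip in N (left out, the last holds). Time passes only in rows, so rows that repeat a pose let the fingers close. It gives the time, the measured TCP pose, the force and the opening at its end, in the units of the state.
- ctrl.sense(): the state, without advancing time (a new reading comes with each control period).
- cams.capture(name): name is "scene" or "top" or "wrist"; returns a dict with "pixels" (480x640x3 uint8, red, green, blue), "camera_matrix" (3x3 intrinsics, pixels), "xyz" and "orientation" of the camera in the world; the wrist camera has in their place "hand_eye" (4x4, takes a point from camera to tool coordinates, whose origin is the TCP and whose axes are the flange's). Camera axes: x right, y down, z forward; pixel columns grow to the right and rows downward; lengths in mm; the calibration is good to about 2 mm. The wrist camera is an equidistant fisheye: a pixel r from the principal point sees the ray r / f radians off the axis. A picture is of the moment at which its call begins: read the wrist's pose just before it. There is no depth.
- job.finish_job(): hands the job in, once; it reports no verdict.
The state is a dict: "time_s": time; "joints": joint angles; "dq": joint speeds; "tau": joint torques, N m; "eef_pos": TCP position; "ee_rot": TCP orientation; "force": force on the tool from outside, world axes, zero at the start; "wrist_torque": the same for the moment, N m; "grip_width": opening from 0.0 (shut) to 1.0 (fully open).
Only numpy, scipy, OpenCV 4.12 (cv2) and the standard library are available. Lean on these libraries where they do the work, as an engineer would, in place of code of your own. Each camera call takes 0.05 s, during which the arm holds its last target.

## Working session

There is one attempt and no reset: what is moved stays moved. The work goes in short steps, Python scripts to look and compute and a tool call to move; the robot and the scene stay as the last step left them, time stands still between calls to the robot, and variables do not carry over. Pictures are saved under pics/ and viewed, and the job is handed in when it is done.

Besides the shell and the picture viewer there is one more tool, called after "Emit:" as name(argument=value, ...), one argument or row to a line, values as JSON. drive_tool: Moves the arm, as the interface text tells. Scaled input: -1 to 1 covers 0.2 m each way for a shift and 90 degrees each way for a turn. Its arguments: {"type":"object","properties":{"gripper":{"type":"array","items":{"type":"number"}},"dp":{"type":"array","items":{"type":"array","items":{"type":"number"}}},"twist":{"type":"array","items":{"type":"number"}},"newtons":{"type":"number"}},"required":["gripper","dp","twist"]}

```bash
mkdir -p pics; python3 - <<'E'
from rig import ctrl,cams,job
import cv2,numpy as np
s=ctrl.sense();print(s, ctrl.tcp_to_grasp)
for n in ["scene","top","wrist"]:
    c=cams.capture(n);cv2.imwrite(f"pics/{n}0.png",c["pixels"][:,:,::-1])
    print(n,{k:np.round(v,4).tolist() for k,v in c.items() if k!="pixels"})
print(ctrl.sense()["time_s"])
E
```

```text
{'time_s': 0.0, 'joints': array([-1.46035969e+00,  3.13446044e-01,  1.49842003e+00,  3.53897067e-05,
        1.33104697e+00, -2.23400245e-01]), 'dq': array([ 7.51226707e-04, -7.79807942e-05,  1.16798859e-03,  2.10313230e-04,
       -1.54206628e-03,  1.45717878e-03]), 'tau': array([ 3.57877187e-03, -4.12267148e+01, -2.59743530e+01, -1.17408564e-05,
        4.19747332e-03,  3.39599687e-06]), 'eef_pos': array([ 171.99446654, -495.75152204,  230.74353422]), 'ee_rot': array([-6.58170973e-04,  9.86101917e-01,  1.66140224e-01,  5.44276732e-05]), 'force': array([0.12315477, 0.92112296, 0.29847012]), 'wrist_torque': array([-0.01301555, -0.00853314, -0.00200607]), 'grip_width': 1.0020607971934177} 18.700000000000003
scene {'camera_matrix': [[439.0251, 0.0, 317.9719], [0.0, 439.0251, 242.8035], [0.0, 0.0, 1.0]], 'xyz': [1034.0696, 395.2827, 1105.7981], 'orientation': [-0.1291, 0.4848, 0.8355, -0.224]}
top {'camera_matrix': [[459.0227, 0.0, 318.156], [0.0, 459.0227, 239.208], [0.0, 0.0, 1.0]], 'xyz': [424.9445, 97.0419, 1102.994], 'orientation': [-0.0494, 0.7107, -0.701, 0.0316]}
wrist {'camera_matrix': [[371.6483, 0.0, 320.8061], [0.0, 371.6483, 234.3865], [0.0, 0.0, 1.0]], 'hand_eye': [[-0.0004, -0.9514, -0.3079, 78.7753], [1.0, -0.0005, 0.0004, 0.8334], [-0.0006, -0.3079, 0.9514, -142.8924], [0.0, 0.0, 0.0, 1.0]]}
0.15
```

View pics/scene0.png

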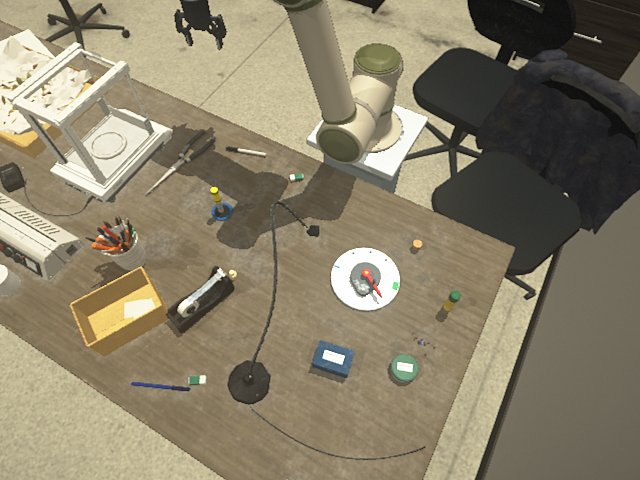

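View pics/top0.png

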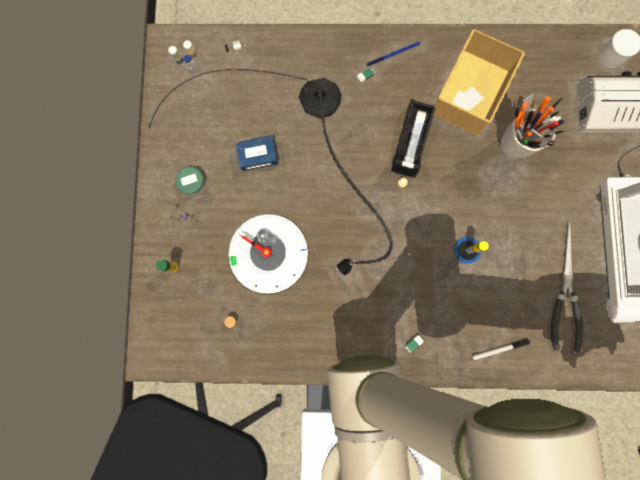

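View pics/wrist0.png

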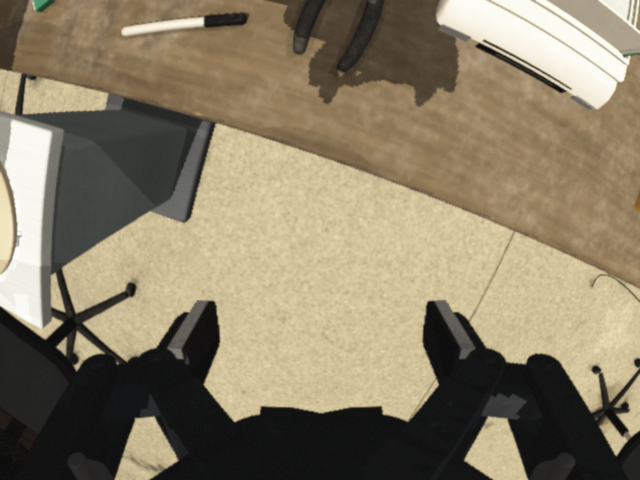

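```bash
cat > h.py <<'E'
import numpy as np, cv2
from scipy.spatial.transform import Rotation as R
def Rq(q): return R.from_quat([q[1],q[2],q[3],q[0]]).as_matrix()
def toworld(c,uv,z):
    K=c["camera_matrix"];d=Rq(c["orientation"])@np.array([(uv[0]-K[0,2])/K[0,0],(uv[1]-K[1,2])/K[1,1],1]);o=np.array(c["xyz"])
    return o+d*(z-o[2])/d[2]
def topix(c,p):
    K=c["camera_matrix"];v=Rq(c["orientation"]).T@(np.array(p)-c["xyz"]);v=K@(v/v[2]);return v[:2]
def wpix(c,s,p):
    H=c["hand_eye"];K=c["camera_matrix"]
    t=Rq(s["ee_rot"]).T@(np.array(p)-s["eef_pos"]);v=H[:3,:3].T@(t-H[:3,3])
    th=np.arctan2(np.hypot(v[0],v[1]),v[2]);r=th*K[0,0];n=np.hypot(v[0],v[1])
    return np.array([K[0,2]+r*v[0]/n,K[1,2]+r*v[1]/n])
def wworld(c,s,uv,z):
    H=c["hand_eye"];K=c["camera_matrix"];d=np.array([uv[0]-K[0,2],uv[1]-K[1,2]]);r=np.hypot(*d);th=r/K[0,0]
    v=np.array([d[0]/r*np.sin(th),d[1]/r*np.sin(th),np.cos(th)])
    M=Rq(s["ee_rot"]);o=M@H[:3,3]+s["eef_pos"];w=M@H[:3,:3]@v
    return o+w*(z-o[2])/w[2]
def crop(img,x0,y0,x1,y1,k,name):
    cv2.imwrite(name,cv2.resize(img[y0:y1,x0:x1,::-1],None,fx=k,fy=k,interpolation=cv2.INTER_CUBIC))
E
python3 - <<'E'
from h import *
a=cv2.imread("pics/top0.png")[:,:,::-1];b=cv2.imread("pics/scene0.png")[:,:,::-1]
crop(a,220,205,320,300,6,"pics/t1.png");crop(a,440,220,500,280,8,"pics/t2.png")
crop(b,320,240,420,315,7,"pics/s1.png");crop(b,190,175,250,230,8,"pics/s2.png")
E
```

```text
(no output)
```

View pics/t1.png

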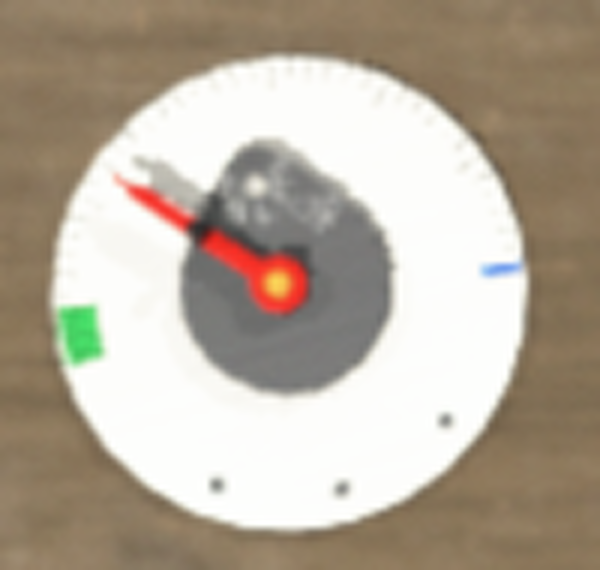

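View pics/t2.png

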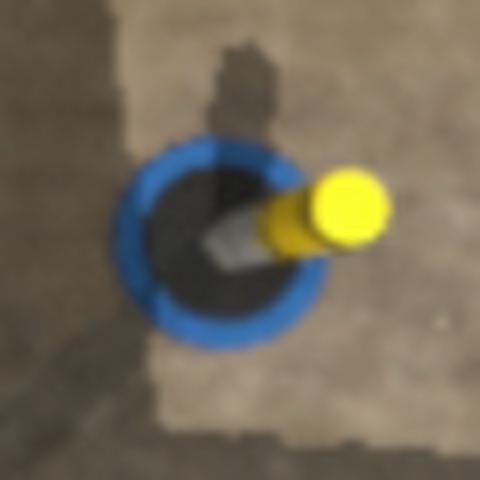

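View pics/s1.png

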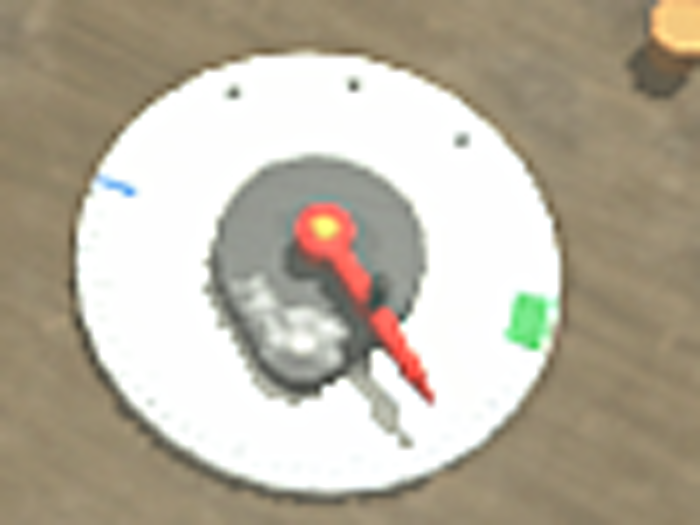

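View pics/s2.png

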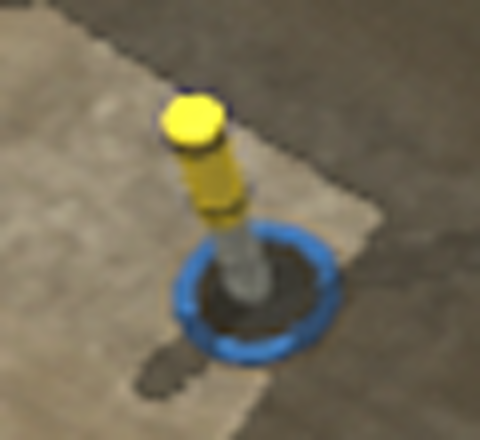

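```bash
python3 - <<'E'
from h import *
from rig import cams
from scipy.optimize import least_squares
for n,box in (("top",(220,205,320,300)),("scene",(320,240,412,315))):
    c=cams.capture(n);im=c["pixels"];hsv=cv2.cvtColor(im,cv2.COLOR_RGB2HSV)
    x0,y0,x1,y1=box
    def W(m,z):
        ys,xs=np.nonzero(m);return np.array([toworld(c,(x,y),z) for x,y in zip(xs,ys)])
    M=np.zeros(im.shape[:2],bool);M[y0:y1,x0:x1]=1
    white=(hsv[...,2]>200)&(hsv[...,1]<25)&M
    cs,_=cv2.findContours(white.astype(np.uint8),cv2.RETR_EXTERNAL,cv2.CHAIN_APPROX_NONE)
    k=cv2.convexHull(max(cs,key=cv2.contourArea))[:,0,:]
    P=np.array([toworld(c,p,10)[:2] for p in k])
    f=least_squares(lambda q:np.hypot(P[:,0]-q[0],P[:,1]-q[1])-q[2],[P[:,0].mean(),P[:,1].mean(),95],loss='soft_l1')
    print(n,"disc",f.x,np.abs(f.fun).max())
    ctr=f.x[:2]
    blue=(hsv[...,0]>100)&(hsv[...,0]<125)&(hsv[...,1]>70)&M
    gr=(hsv[...,0]>45)&(hsv[...,0]<75)&(hsv[...,1]>100)&M
    red=((hsv[...,0]<6)|(hsv[...,0]>174))&(hsv[...,1]>150)&(hsv[...,2]>150)&M
    for nm,m,z in(("blue",blue,10),("green",gr,10),("red",red,40)):
        p=W(m,z)
        w=p.mean(0)[:2]; r=np.hypot(*(p[:,:2]-ctr).T)
        print(nm,len(p),w,"ang",np.degrees(np.arctan2(*(w-ctr)[::-1])),"r",np.hypot(*(w-ctr)),r.max())
        if nm=="red":
            far=p[r>45][:,:2].mean(0);print(" red far ang",np.degrees(np.arctan2(*(far-ctr)[::-1])))
    x0,y0,x1,y1=(440,220,500,280) if n=="top" else (190,175,250,230)
    M[:]=0;M[y0:y1,x0:x1]=1
    blue=(hsv[...,0]>100)&(hsv[...,0]<120)&(hsv[...,1]>110)&(hsv[...,2]>60)&M
    cs,_=cv2.findContours(blue.astype(np.uint8),cv2.RETR_EXTERNAL,cv2.CHAIN_APPROX_NONE)
    k=cv2.convexHull(np.vstack([q for q in cs if len(q)>4]))[:,0,:]
    P=np.array([toworld(c,p,4)[:2] for p in k])
    f=least_squares(lambda q:np.hypot(P[:,0]-q[0],P[:,1]-q[1])-q[2],[P[:,0].mean(),P[:,1].mean(),32],loss='soft_l1')
    print(" pad",f.x,np.abs(f.fun).max())
    ye=(hsv[...,0]>24)&(hsv[...,0]<34)&(hsv[...,1]>150)&(hsv[...,2]>200)&M
    p=W(ye,110);print(" stylus top",p.mean(0),len(p))
t={"glue":(160,266),"cork":(230,322),"wt":(403,183),"lamphead":(345,267),"neck1":(391,247),"neck2":(375,210)}
c=cams.capture("top")
for k,v in t.items(): print(k,toworld(c,v,20)[:2],toworld(c,v,150)[:2])
E
```

```text
top disc [515.64290418 245.76123454  94.22155467] 0.8950675783960662
blue 9 [525.8023573  161.42215891] ang -83.13126746435502 r 84.94877377402311 92.17632867514618
green 49 [498.23192233 328.88571408] ang 101.82996362886185 r 84.92833089496378 91.67341674346247
red 103 [525.8468491  261.66697224] ang 57.31877122460998 r 18.89743326382665 68.38803526795041
 red far ang 57.36896568559908
 pad [ 530.30823723 -229.80227135   30.50221305] 1.3013106630312592
 stylus top [ 530.26440855 -233.41417077  110.        ] 71
scene disc [517.2545687  246.80756706  94.6967602 ] 1.1482278248687123
blue 6 [526.57842358 161.64585174] ang -83.75190790304104 r 85.67060188665805 92.62584940041025
green 32 [498.85689092 329.24476679] ang 102.58065668234795 r 84.46517889770793 90.65769710604827
red 66 [534.32574145 271.6271755 ] ang 55.479421104598835 r 30.123709958563776 73.73453407166721
 red far ang 56.84549880712544
 pad [ 531.67167763 -229.1310555    30.32835429] 1.5422709368031633
 stylus top [ 531.27048205 -232.16707646  110.        ] 35
glue [480.6771462  500.72819972] [473.9871314 452.2706711]
cork [352.11844135 328.45630139] [360.86030458 300.67787751]
wt [687.70860783 -76.26222394] [656.16703383 -55.45920849]
lamphead [484.37132907  60.9947814 ] [477.23787344  65.32179573]
neck1 [533.09044306 -47.12173793] [520.10886205 -29.8166764 ]
neck2 [621.30876389  -9.35006442] [597.73766762   3.42097618]
```

```bash
cat > p.py <<'E'
# usage: python3 p.py x,y,z,a ... ; prints rows from commanded pose in cmd.json ; with 'set' updates
import json,sys,numpy as np
try: C=json.load(open("cmd.json"))
except: C=[171.996,-496.033,231.294,19.13]
def rows(C,W):
    a0=np.radians(C[3]);X=np.array([np.cos(a0),np.sin(a0)]);Y=np.array([np.sin(a0),-np.cos(a0)])
    o=[];t=[]
    for w in W:
        d=np.array(w[:2])-C[:2]
        o.append([round(float(v)/200,4)+0. for v in (d@X,d@Y,C[2]-w[2])]);t.append(round((C[3]-w[3])/90,4)+0.)
    return o,t
def apply(C,dp,tw):
    a0=np.radians(C[3]);X=np.array([np.cos(a0),np.sin(a0)]);Y=np.array([np.sin(a0),-np.cos(a0)])
    p=np.array(C[:2])+200*(dp[0]*X+dp[1]*Y)
    return [float(p[0]),float(p[1]),C[2]-200*dp[2],C[3]-90*tw]
if __name__=="__main__":
    if sys.argv[1]=="multi":  # each wp its own call
        W=[list(map(float,s.split(","))) for s in sys.argv[2:]]
        for w in W:
            o,t=rows(C,[w]);print("call",o[0],t[0]);C=apply(C,o[0],t[0])
        json.dump(C,open("cmd.json","w"))
E
python3 p.py multi 250,-330,290,90 330,-160,290,150 430,20,290,200 500,180,290,237; cat cmd.json
```

```text
call [0.6405, -0.6565, -0.2935] -0.7874
call [0.85, 0.4, 0.0] -0.6667
call [0.0171, 1.0294, 0.0] -0.5556
call [-0.6026, 0.632, 0.0] -0.4111
[499.99855735387644, 179.99732775448638, 289.994, 237.00199999999998]
```

```bash
rm cmd.json; python3 p.py multi 250,-330,290,90 330,-160,290,150 415,10,290,200 500,180,290,237; cat cmd.json
```

```text
call [0.6405, -0.6565, -0.2935] -0.7874
call [0.85, 0.4, 0.0] -0.6667
call [0.057, 0.9486, 0.0] -0.5556
call [-0.6902, 0.6534, 0.0] -0.4111
[500.0065441605942, 180.00748156098717, 289.994, 237.00199999999998]
```

Emit:
drive_tool(
  gripper=[1,1,1,1,1,1,1,1,1,1],
  dp=[
    [0.1,-0.1,-0.2935],
    [0.6405,-0.6565,-0.2935],
    [0.6405,-0.6565,-0.2935],
    [0.6405,-0.6565,-0.2935],
    [0.6405,-0.6565,-0.2935],
    [0.6405,-0.6565,-0.2935],
    [0.6405,-0.6565,-0.2935],
    [0.6405,-0.6565,-0.2935],
    [0.6405,-0.6565,-0.2935],
    [0.6405,-0.6565,-0.2935],
  ],
  twist=[-0.0954,-0.1908,-0.2862,-0.3816,-0.477,-0.5724,-0.6678,-0.7632,-0.7874,-0.7874],
)

```text
time_s: 1.3
eef_pos: [250.0, -330.0, 290.0]
ee_rot: [-0.0, 0.707, 0.707, 0.0]
force: [0.0, 1.1, -0.5]
grip_width: 0.999
```

Exactly as modelled. Continue.

Emit:
drive_tool(
  gripper=[0.6,0.6,0.6,0.6,0.6,0.6,0.6,0.6],
  dp=[
    [0.2,0.1,0],
    [0.85,0.4,0],
    [0.85,0.4,0],
    [0.85,0.4,0],
    [0.85,0.4,0],
    [0.85,0.4,0],
    [0.85,0.4,0],
    [0.85,0.4,0],
  ],
  twist=[-0.0954,-0.1908,-0.2862,-0.3816,-0.477,-0.5724,-0.6667,-0.6667],
)

```text
time_s: 2.1
eef_pos: [330.0, -159.9, 290.0]
ee_rot: [0.0, 0.259, 0.966, -0.0]
force: [0.2, 0.7, -0.5]
grip_width: 0.601
```

Emit:
drive_tool(
  gripper=[0.3,0.3,0.3,0.3,0.3,0.3,0.3],
  dp=[
    [0.02,0.23,0],
    [0.057,0.9486,0],
    [0.057,0.9486,0],
    [0.057,0.9486,0],
    [0.057,0.9486,0],
    [0.057,0.9486,0],
    [0.057,0.9486,0],
  ],
  twist=[-0.0954,-0.1908,-0.2862,-0.3816,-0.477,-0.5556,-0.5556],
)

```text
time_s: 2.8
eef_pos: [415.1, 10.2, 289.9]
ee_rot: [-0.0, -0.172, 0.985, 0.0]
force: [-0.5, 1.0, 0.2]
grip_width: 0.297
```

Emit:
drive_tool(
  gripper=[0.3,0.3,0.3,0.3,0.3,0.3,0.3],
  dp=[
    [-0.2,0.2,0],
    [-0.6902,0.6534,0],
    [-0.6902,0.6534,0],
    [-0.6902,0.6534,0],
    [-0.6902,0.6534,0],
    [-0.6902,0.6534,0],
    [-0.6902,0.6534,0],
  ],
  twist=[-0.0954,-0.1908,-0.2862,-0.3816,-0.4111,-0.4111,-0.4111],
)

```text
time_s: 3.5
eef_pos: [500.0, 179.4, 290.0]
ee_rot: [-0.0, -0.474, 0.88, -0.0]
force: [0.6, 0.6, 0.1]
grip_width: 0.301
```

```bash
python3 - <<'E'
from h import *
from rig import *
s=ctrl.sense();c=cams.capture("wrist");np.save("pics/w1.npy",c["pixels"])
cv2.imwrite("pics/w1.png",c["pixels"][:,:,::-1])
print(s["time_s"],s["eef_pos"],np.degrees(s["joints"]),s["grip_width"])
a=np.radians(57);p=lambda r,t,z:[516.5+r*np.cos(np.radians(t)),246.3+r*np.sin(np.radians(t)),z]
for q in (p(0,0,42),p(36,57,58),p(78,57,34)): print(wpix(c,s,q))
E
```

```text
3.5 [500.00932517 179.3571919  290.01074906] [ 7.08928232e+00  1.67253736e+01  7.86872941e+01 -5.19889569e-03
  8.45952292e+01 -1.39557596e+02] 0.30123234223645473
[341.97744438 250.09776828]
[342.28598121 285.23927735]
[340.66349443 307.60456701]
```

View pics/w1.png

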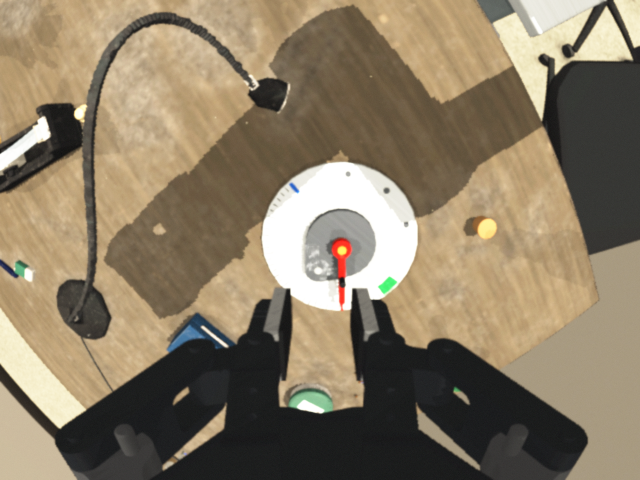

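```bash
python3 p.py multi 536.1,276.5,130,237 536.1,276.5,44,237; cat cmd.json
```

```text
call [-0.5029, 0.1114, 0.8] 0.0
call [0.0, 0.0, 0.43] 0.0
[536.0973899584993, 276.49678485203515, 43.99400000000003, 237.00199999999998]
```

Emit:
drive_tool(
  gripper=[0.3,0.3,0.3,0.3,0.3,0.3],
  dp=[
    [-0.25,0.05,0],
    [-0.5029,0.1114,0.2],
    [-0.5029,0.1114,0.8],
    [-0.5029,0.1114,0.8],
    [-0.5029,0.1114,0.8],
    [-0.5029,0.1114,0.8],
  ],
  twist=[0,0,0,0,0,0],
)

```text
time_s: 4.15
eef_pos: [534.3, 275.3, 126.2]
ee_rot: [-0.004, -0.476, 0.88, 0.001]
force: [-0.5, 0.1, 0.7]
grip_width: 0.303
```

```bash
python3 - <<'E'
from h import *
from rig import *
s=ctrl.sense();c=cams.capture("wrist")
cv2.imwrite("pics/w2.png",c["pixels"][:,:,::-1])
print(s["time_s"],s["eef_pos"],s["grip_width"])
p=lambda r,t,z:[516.5+r*np.cos(np.radians(t)),246.3+r*np.sin(np.radians(t)),z]
for q in (p(0,0,42),p(36,57,58),p(78,57,34)): print(wpix(c,s,q))
E
```

```text
4.15 [534.34712909 275.28177448 126.18522433] 0.30265602560741933
[319.75519342 192.37451919]
[320.10567605 255.74741163]
[320.26467168 298.93279945]
```

View pics/w2.png

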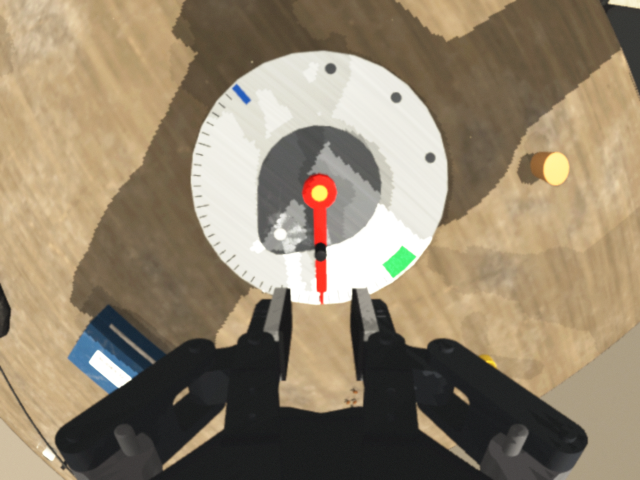

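Emit:
drive_tool(
  gripper=[0.3,0.3,0.3,0.3,0.3],
  dp=[
    [0,0,0.15],
    [0,0,0.3],
    [0,0,0.43],
    [0,0,0.43],
    [0,0,0.43],
  ],
  twist=[0,0,0,0,0],
)

```text
time_s: 4.7
eef_pos: [537.6, 276.5, 46.7]
ee_rot: [0.002, -0.477, 0.879, -0.0]
force: [-0.9, 0.7, 0.5]
grip_width: 0.3
```

```bash
python3 - <<'E'
from h import *
from rig import *
s=ctrl.sense();c=cams.capture("wrist")
cv2.imwrite("pics/w3.png",c["pixels"][:,:,::-1])
print(s["time_s"],s["eef_pos"],s["grip_width"])
p=lambda r,t,z:[516.5+r*np.cos(np.radians(t)),246.3+r*np.sin(np.radians(t)),z]
for q in (p(0,0,42),p(36,57,58),p(78,57,34)): print(wpix(c,s,q))
import sys;sys.path.insert(0,'.')
from p import *
C=json.load(open("cmd.json"))
def arc(C,th0,th1,n):
    W=[[516.5+36*np.cos(np.radians(t)),246.3+36*np.sin(np.radians(t)),44,t+180] for t in np.linspace(th0,th1,n+1)[1:]]
    o,t=rows(C,W);print(len(t));print(o);print(t);return apply(C,o[-1],t[-1])
C=arc(C,57,-13,14);C=arc(C,-13,-73,12);C=arc(C,-73,-83.4,4);print(C)
E
```

```text
4.7 [537.59542917 276.46030409  46.71542856] 0.2999212878819453
[325.53959595 222.59150169]
[325.65562242 318.36169467]
[324.86841396 363.25182387]
14
[[0.0007, -0.0157, 0.0], [0.0027, -0.0313, 0.0], [0.0061, -0.0466, 0.0], [0.0109, -0.0616, 0.0], [0.0169, -0.0761, 0.0], [0.0241, -0.0901, 0.0], [0.0325, -0.1033, 0.0], [0.0421, -0.1158, 0.0], [0.0527, -0.1273, 0.0], [0.0643, -0.1379, 0.0], [0.0768, -0.1475, 0.0], [0.09, -0.1559, 0.0], [0.1039, -0.1632, 0.0], [0.1184, -0.1692, 0.0]]
[np.float64(0.0556), np.float64(0.1111), np.float64(0.1667), np.float64(0.2222), np.float64(0.2778), np.float64(0.3334), np.float64(0.3889), np.float64(0.4445), np.float64(0.5), np.float64(0.5556), np.float64(0.6111), np.float64(0.6667), np.float64(0.7222), np.float64(0.7778)]
12
[[0.0007, -0.0157, 0.0], [0.0028, -0.0313, 0.0], [0.0062, -0.0466, 0.0], [0.0109, -0.0616, 0.0], [0.0169, -0.0761, 0.0], [0.0241, -0.09, 0.0], [0.0326, -0.1033, 0.0], [0.0421, -0.1157, 0.0], [0.0527, -0.1273, 0.0], [0.0643, -0.1379, 0.0], [0.0768, -0.1475, 0.0], [0.09, -0.1559, 0.0]]
[np.float64(0.0556), np.float64(0.1111), np.float64(0.1667), np.float64(0.2222), np.float64(0.2778), np.float64(0.3333), np.float64(0.3889), np.float64(0.4444), np.float64(0.5), np.float64(0.5556), np.float64(0.6111), np.float64(0.6667)]
4
[[0.0002, -0.0082, 0.0], [0.0007, -0.0163, 0.0], [0.0017, -0.0245, 0.0], [0.003, -0.0325, 0.0]]
[np.float64(0.0289), np.float64(0.0577), np.float64(0.0866), np.float64(0.1155)]
[520.6381777721742, 210.54898314571093, 43.99400000000003, np.float64(96.60199999999999)]
```

View pics/w3.png

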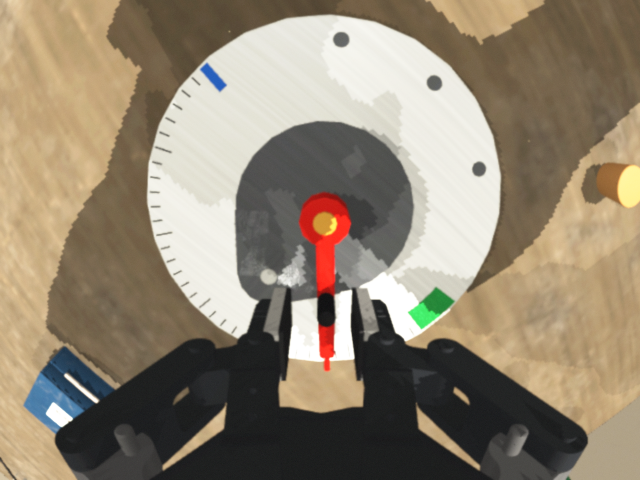

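Emit:
drive_tool(
  gripper=[0.3,0.3,0.3,0.3,0.3,0.3,0.3,0.3,0.3,0.3,0.3,0.3,0.3,0.3,0.3],
  dp=[
    [0,0,0],
    [0.0007,-0.0157,0],
    [0.0027,-0.0313,0],
    [0.0061,-0.0466,0],
    [0.0109,-0.0616,0],
    [0.0169,-0.0761,0],
    [0.0241,-0.0901,0],
    [0.0325,-0.1033,0],
    [0.0421,-0.1158,0],
    [0.0527,-0.1273,0],
    [0.0643,-0.1379,0],
    [0.0768,-0.1475,0],
    [0.09,-0.1559,0],
    [0.1039,-0.1632,0],
    [0.1184,-0.1692,0],
  ],
  twist=[0,0.0556,0.1111,0.1667,0.2222,0.2778,0.3334,0.3889,0.4445,0.5,0.5556,0.6111,0.6667,0.7222,0.7778],
)

```text
time_s: 6.25
eef_pos: [552.3, 238.3, 45.6]
ee_rot: [0.001, 0.115, 0.993, 0.0]
force: [-0.5, 0.4, -0.8]
grip_width: 0.296
```

Emit:
drive_tool(
  gripper=[0.3,0.3,0.3,0.3,0.3,0.3,0.3,0.3,0.3,0.3,0.3,0.3,0.3,0.3],
  dp=[
    [0.0007,-0.0157,0],
    [0.0028,-0.0313,0],
    [0.0062,-0.0466,0],
    [0.0109,-0.0616,0],
    [0.0169,-0.0761,0],
    [0.0241,-0.09,0],
    [0.0326,-0.1033,0],
    [0.0421,-0.1157,0],
    [0.0527,-0.1273,0],
    [0.0643,-0.1379,0],
    [0.0768,-0.1475,0],
    [0.09,-0.1559,0],
    [0.09,-0.1559,0],
    [0.09,-0.1559,0],
  ],
  twist=[0.0556,0.1111,0.1667,0.2222,0.2778,0.3333,0.3889,0.4444,0.5,0.5556,0.6111,0.6667,0.6667,0.6667],
)

```text
time_s: 7.65
eef_pos: [527.6, 211.9, 45.0]
ee_rot: [0.001, 0.594, 0.804, 0.001]
force: [0.0, 0.5, 0.2]
grip_width: 0.298
```

```bash
python3 - <<'E'
from h import *
from rig import *
s=ctrl.sense();c=cams.capture("wrist")
cv2.imwrite("pics/w4.png",c["pixels"][:,:,::-1])
print(s["time_s"],s["eef_pos"],s["force"],s["grip_width"],np.degrees(s["joints"][5]))
p=lambda r,t,z:[516.5+r*np.cos(np.radians(t)),246.3+r*np.sin(np.radians(t)),z]
print(wpix(c,s,p(0,0,42)))
for t in(-60,-70,-80,-83.5,-90): print(t,wpix(c,s,p(36,t,58)),wpix(c,s,p(79,t,34)))
E
```

```text
7.65 [527.63000191 211.92421819  44.97510058] [0.00953116 0.49649258 0.22646818] 0.2981543254221202 -7.038012791872116
[319.53388007 221.70044236]
-60 [339.49290703 316.60389189] [354.11114415 362.06972152]
-70 [324.06346521 318.49968238] [327.55702948 365.25066598]
-80 [308.5243127  317.99256524] [300.83954733 364.39808721]
-83.5 [303.12930236 317.24786817] [291.55496947 363.14741137]
-90 [293.25144031 315.09228117] [274.52695969 359.52373349]
```

View pics/w4.png

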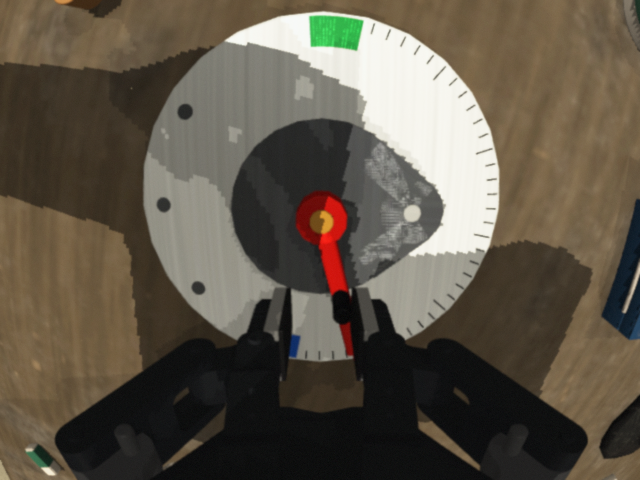

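```bash
python3 - <<'E'
from p import *
import numpy as np
C=json.load(open("cmd.json"))
C=apply(C,[0.1184,-0.1692,0],0.7778);C=apply(C,[0.09,-0.1559,0],0.6667);print(C)
json.dump(C,open("cmd.json","w"))
W=[[516.5+36*np.cos(np.radians(t)),246.3+36*np.sin(np.radians(t)),44,t+180] for t in np.linspace(-73,-99,11)[1:]]
o,t=rows(C,W);print(o,list(map(float,t)))
E
```

```text
[527.0296511623598, 211.87528171788497, 43.99400000000003, 106.99699999999999]
[[0.0002, -0.0082, 0.0], [0.0007, -0.0163, 0.0], [0.0017, -0.0245, 0.0], [0.003, -0.0325, 0.0], [0.0046, -0.0405, 0.0], [0.0066, -0.0484, 0.0], [0.009, -0.0562, 0.0], [0.0117, -0.0639, 0.0], [0.0148, -0.0715, 0.0], [0.0182, -0.0789, 0.0]] [0.0289, 0.0577, 0.0866, 0.1155, 0.1444, 0.1733, 0.2022, 0.2311, 0.26, 0.2889]
```

Emit:
drive_tool(
  gripper=[0.3,0.3,0.3,0.3,0.3,0.3,0.3,0.3,0.3,0.3,0.3],
  dp=[
    [0.0002,-0.0082,0],
    [0.0007,-0.0163,0],
    [0.0017,-0.0245,0],
    [0.003,-0.0325,0],
    [0.0046,-0.0405,0],
    [0.0066,-0.0484,0],
    [0.009,-0.0562,0],
    [0.0117,-0.0639,0],
    [0.0148,-0.0715,0],
    [0.0148,-0.0715,0],
    [0.0148,-0.0715,0],
  ],
  twist=[0.0289,0.0577,0.0866,0.1155,0.1444,0.1733,0.2022,0.2311,0.26,0.26,0.26],
)

```text
time_s: 8.8
eef_pos: [512.7, 210.5, 44.2]
ee_rot: [0.0, 0.745, 0.667, 0.0]
force: [0.2, -0.1, 0.3]
grip_width: 0.303
```

```bash
python3 - <<'E'
from h import *
from p import *
from rig import *
C=json.load(open("cmd.json"));C=apply(C,[0.0148,-0.0715,0],0.26);print(C);json.dump(C,open("cmd.json","w"))
s=ctrl.sense();c=cams.capture("wrist")
cv2.imwrite("pics/w5.png",c["pixels"][:,:,::-1])
print(s["time_s"],s["eef_pos"],s["force"],s["grip_width"],np.degrees(s["joints"][5]))
p=lambda r,t,z:[516.5+r*np.cos(np.radians(t)),246.3+r*np.sin(np.radians(t)),z]
print(wpix(c,s,p(0,0,42)))
for t in(-70,-80,-83.5,-90): print(t,wpix(c,s,p(36,t,58)),wpix(c,s,p(79,t,34)))
E
```

```text
[512.4890022269435, 210.52578976274813, 43.99400000000003, 83.59699999999998]
8.8 [512.73208611 210.54643344  44.17103406] [ 0.21048218 -0.10256295  0.32594832] 0.3029885034498963 16.50533644511541
[319.49426987 222.83949876]
-70 [359.43505791 311.8940027 ] [388.65503622 352.86920013]
-80 [344.68052368 316.95311139] [363.13435219 361.38426821]
-83.5 [339.35260147 318.17142911] [353.95446829 363.42916018]
-90 [329.31361809 319.65960872] [336.68943364 365.92335169]
```

View pics/w5.png

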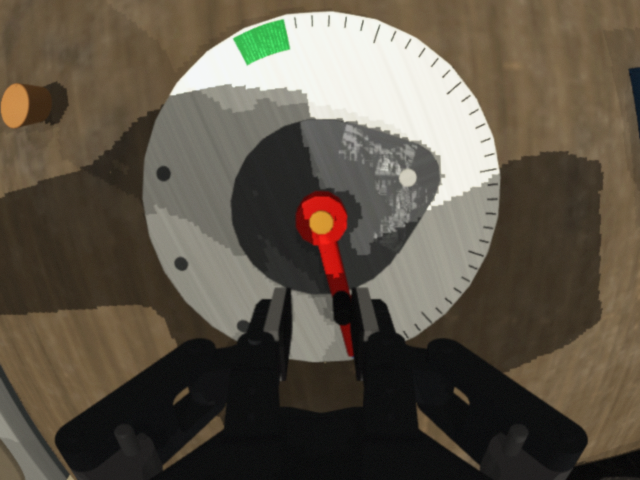

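Emit:
drive_tool(
  gripper=[0.3,0.3,0.3,0.3],
  dp=[
    [0,-0.005,0],
    [0,-0.01,0],
    [0,-0.0125,0],
    [0,-0.0125,0],
  ],
  twist=[0,0,0,0],
)

```text
time_s: 9.25
eef_pos: [511.4, 210.6, 44.3]
ee_rot: [0.001, 0.745, 0.667, 0.001]
force: [7.6, -1.8, -3.4]
grip_width: 0.298
```

```bash
python3 - <<'E'
from p import *
C=json.load(open("cmd.json"));C=apply(C,[0,-0.0125,0],0);json.dump(C,open("cmd.json","w"));print(C)
E
python3 p.py multi 515,210,44,83.6 515,210,180,83.6; cat cmd.json
```

```text
[510.0045970236967, 210.8045921767983, 43.99400000000003, 83.59699999999998]
call [-0.0012, 0.0253, 0.0] 0.0
call [0.0, 0.0, -0.68] 0.0
[515.0062681233194, 210.00179319124905, 179.99400000000003, 83.59699999999998]
```

Emit:
drive_tool(
  gripper=[0.3,0.3,0.3,0.3,0.3,0.3,0.3,0.3,0.3],
  dp=[
    [-0.0012,0.0253,0],
    [-0.0012,0.0253,0],
    [-0.0012,0.0253,-0.1],
    [-0.0012,0.0253,-0.3],
    [-0.0012,0.0253,-0.5],
    [-0.0012,0.0253,-0.68],
    [-0.0012,0.0253,-0.68],
    [-0.0012,0.0253,-0.68],
    [-0.0012,0.0253,-0.68],
  ],
  twist=[0,0,0,0,0,0,0,0,0],
)

```text
time_s: 10.15
eef_pos: [514.3, 209.9, 178.6]
ee_rot: [-0.001, 0.745, 0.667, -0.001]
force: [0.8, -0.0, 0.3]
grip_width: 0.298
```

```bash
python3 - <<'E'
from h import *
from rig import *
s=ctrl.sense();c=cams.capture("wrist")
np.savez("pics/w6.npz",px=c["pixels"],**{k:s[k] for k in("eef_pos","ee_rot")})
cv2.imwrite("pics/w6.png",c["pixels"][:,:,::-1])
print(s["time_s"],s["eef_pos"],s["dq"].max())
p=lambda r,t,z:[516.5+r*np.cos(np.radians(t)),246.3+r*np.sin(np.radians(t)),z]
print(wpix(c,s,p(0,0,42)))
for t in(-80,-83.5,-87): print(t,wpix(c,s,p(36,t,58)),wpix(c,s,p(79,t,34)),wpix(c,s,p(92,t,10)))
# disc fit
im=c["pixels"];g=cv2.cvtColor(im,cv2.COLOR_RGB2HSV)
E
```

```text
10.15 [514.34184594 209.88852395 178.61786828] 0.009072760368683668
[318.39547442 172.78771446]
-80 [332.05378025 222.43042328] [345.37667498 261.92854939] [347.54667156 264.63855713]
-83.5 [329.16734388 223.15066756] [339.77539037 263.28889714] [341.54398302 266.0947961 ]
-87 [326.24351051 223.70059088] [334.10734956 264.32574485] [335.47020904 267.20466492]
```

View pics/w6.png

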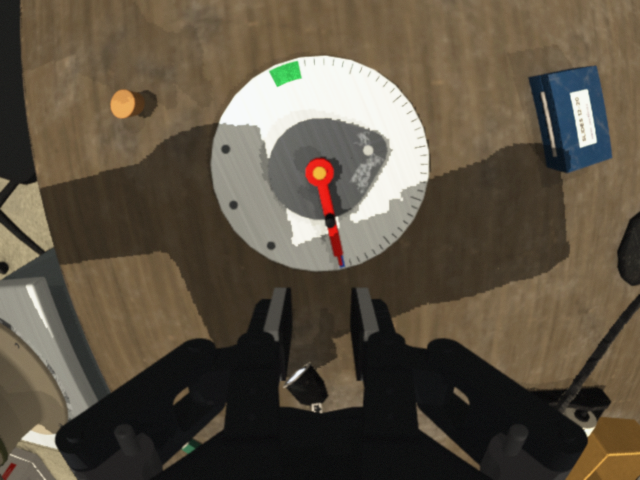

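```bash
python3 - <<'E'
from h import *
from rig import *
from scipy.optimize import least_squares
c=cams.capture("wrist");s=ctrl.sense();print(s["eef_pos"],s["time_s"])
im=c["pixels"];g=cv2.cvtColor(im,cv2.COLOR_RGB2GRAY).astype(float);hs=cv2.cvtColor(im,cv2.COLOR_RGB2HSV)
g=cv2.GaussianBlur(hs[...,1].astype(float),(3,3),0)
def W(q,t,r,z):return [q[0]+r*np.cos(t),q[1]+r*np.sin(t),z]
q=np.array([516.5,246.3])
pts=[]
rs=np.arange(85,106,0.5)
for t in np.radians(np.arange(0,360,3)):
    uv=np.array([wpix(c,s,W(q,t,r,10)) for r in rs]).astype(np.float32)
    v=cv2.remap(g.astype(np.float32),uv[:,0],uv[:,1],cv2.INTER_LINEAR)[:,0] if False else cv2.remap(g.astype(np.float32),uv[None,:,0].copy(),uv[None,:,1].copy(),cv2.INTER_LINEAR)[0]
    d=np.diff(v);i=np.argmax(d)
    if d[i]>6: pts.append(W(q,t,rs[i]+.25,10)[:2])
P=np.array(pts)
f=least_squares(lambda q:np.hypot(P[:,0]-q[0],P[:,1]-q[1])-q[2],[*q,95],loss='soft_l1')
print(len(P),f.x,np.median(np.abs(f.fun)))
red=((hs[...,0]<6)|(hs[...,0]>174))&(hs[...,1]>150)
for nm,b in(("hubyellow",(hs[...,0]>12)&(hs[...,0]<30)&(hs[...,1]>120)),("green",(hs[...,0]>45)&(hs[...,0]<75)&(hs[...,1]>100)),("blue",(hs[...,0]>105)&(hs[...,0]<125)&(hs[...,1]>100))):
    m=np.zeros(b.shape,bool);m[50:280,205:435]=1;ys,xs=np.nonzero(b&m);
    print(nm,len(xs),xs.mean(),ys.mean())
    uv=(xs.mean(),ys.mean());w=wworld(c,s,uv,42.5 if nm[0]=="h" else 10)
    print(w, np.degrees(np.arctan2(w[1]-f.x[1],w[0]-f.x[0])),np.hypot(*(w[:2]-f.x[:2])))
E
```

```text
[514.4940438  209.89407132 178.63763703] 10.25
120 [517.09795852 246.20896955  94.89762617] 0.24155279193089996
hubyellow 128 318.109375 173.328125
[516.41617946 245.99206685  42.5       ] -162.3519370844675 0.715450538308796
green 479 285.5490605427975 73.0062630480167
[498.55663192 328.64092613  10.        ] 102.67650420325494 84.49146855880674
blue 9 342.55555555555554 263.44444444444446
[528.22936512 157.38833736  10.        ] -82.85667458633101 89.51543394423187
```

```bash
python3 p.py multi 520,50,280,90 526,-130,280,90 531,-210,230,90; cat cmd.json
```

```text
call [-0.7922, 0.114, -0.5] -0.0711
call [-0.9, 0.0301, 0.0] 0.0
call [-0.4, 0.025, 0.25] 0.0
[530.9965103330247, -209.99331769338744, 229.99400000000003, 89.99599999999998]
```

Emit:
drive_tool(
  gripper=[0.7,0.7,0.7,0.7,0.7,0.7,0.7],
  dp=[
    [0,0,-0.25],
    [-0.05,0,-0.5],
    [-0.7922,0.114,-0.5],
    [-0.7922,0.114,-0.5],
    [-0.7922,0.114,-0.5],
    [-0.7922,0.114,-0.5],
    [-0.7922,0.114,-0.5],
  ],
  twist=[0,0,-0.0711,-0.0711,-0.0711,-0.0711,-0.0711],
)

```text
time_s: 10.95
eef_pos: [519.9, 49.3, 279.3]
ee_rot: [-0.001, 0.708, 0.706, -0.0]
force: [-0.9, -0.3, -0.8]
grip_width: 0.7
```

Emit:
drive_tool(
  gripper=[0.7,0.7,0.7,0.7,0.7],
  dp=[
    [-0.25,0,0],
    [-0.9,0.0301,0],
    [-0.9,0.0301,0],
    [-0.9,0.0301,0],
    [-0.9,0.0301,0],
  ],
  twist=[0,0,0,0,0],
)

```text
time_s: 11.45
eef_pos: [526.2, -131.8, 279.0]
ee_rot: [-0.001, 0.708, 0.706, -0.0]
force: [-0.0, 0.4, -0.4]
grip_width: 0.696
```

Emit:
drive_tool(
  gripper=[0.7,0.7,0.7,0.7,0.7],
  dp=[
    [-0.4,0.025,0.05],
    [-0.4,0.025,0.25],
    [-0.4,0.025,0.25],
    [-0.4,0.025,0.25],
    [-0.4,0.025,0.25],
  ],
  twist=[0,0,0,0,0],
)

```text
time_s: 11.95
eef_pos: [531.8, -208.3, 231.3]
ee_rot: [0.001, 0.706, 0.708, 0.0]
force: [0.4, 0.1, 0.3]
grip_width: 0.703
```

```bash
python3 - <<'E'
from h import *
from rig import *
s=ctrl.sense();c=cams.capture("wrist")
cv2.imwrite("pics/w7.png",c["pixels"][:,:,::-1])
print(s["time_s"],s["eef_pos"],s["ee_rot"])
for q in ([531,-232.8,110],[531,-232.8,4],[531,-229.5,4]): print(wpix(c,s,q))
E
```

```text
11.95 [ 531.84507853 -208.32935542  231.27013667] [8.10330076e-04 7.06388803e-01 7.07823473e-01 3.65470588e-04]
[319.16731323 255.43275597]
[319.50363198 218.2680454 ]
[319.50583101 215.18324578]
```

View pics/w7.png

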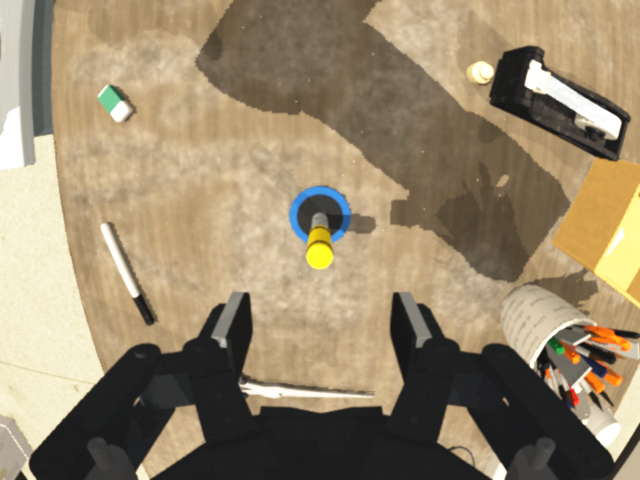

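```bash
python3 p.py multi 531.2,-232.7,63.3,90; cat cmd.json
```

```text
call [-0.1135, 0.001, 0.8335] 0.0
[531.1949255735778, -232.69333160070292, 63.29400000000001, 89.99599999999998]
```

Emit:
drive_tool(
  gripper=[0.7,0.7,0.7,0.7,0.7,0.7,0.7,0.7,0.7],
  dp=[
    [-0.1135,0.001,0],
    [-0.1135,0.001,0.2],
    [-0.1135,0.001,0.4],
    [-0.1135,0.001,0.55],
    [-0.1135,0.001,0.7],
    [-0.1135,0.001,0.8335],
    [-0.1135,0.001,0.8335],
    [-0.1135,0.001,0.8335],
    [-0.1135,0.001,0.8335],
  ],
  twist=[0,0,0,0,0,0,0,0,0],
)

```text
time_s: 12.9
eef_pos: [532.3, -232.9, 65.5]
ee_rot: [0.002, 0.707, 0.707, 0.0]
force: [-0.3, 0.7, 0.7]
grip_width: 0.702
```

```bash
python3 - <<'E'
from h import *
from rig import *
s=ctrl.sense();c=cams.capture("wrist")
cv2.imwrite("pics/w8.png",c["pixels"][:,:,::-1])
print(s["time_s"],s["eef_pos"],s["force"])
E
```

```text
12.9 [ 532.33556397 -232.93131504   65.54593473] [-0.25354413  0.65370056  0.74279796]
```

View pics/w8.png

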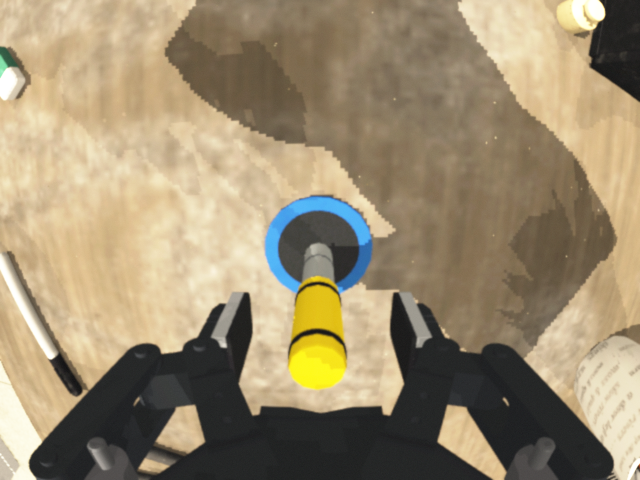

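Emit:
drive_tool(
  gripper=[0.7,0.7,0.4,0.3,0.15,0.15,0.15,0.15,0.15],
  dp=[
    [0,0,0],
    [0,0,0],
    [0,0,0],
    [0,0,0],
    [0,0,0],
    [0,0,0],
    [0,0,0],
    [0,0,0],
    [0,0,0],
  ],
  twist=[0,0,0,0,0,0,0,0,0],
  newtons=80,
)

```text
time_s: 13.85
eef_pos: [531.3, -232.8, 63.6]
ee_rot: [0.0, 0.707, 0.707, -0.0]
force: [-1.8, 1.3, 4.6]
grip_width: 0.215
```

```bash
python3 - <<'E'
from h import *
from rig import *
s=ctrl.sense();c=cams.capture("wrist")
cv2.imwrite("pics/w9.png",c["pixels"][:,:,::-1])
print(s["time_s"],s["eef_pos"],s["force"],s["grip_width"])
E
```

```text
13.85 [ 531.27249376 -232.81170809   63.55219133] [-1.81669684  1.25835705  4.63413539] 0.2149774940144946
```

View pics/w9.png

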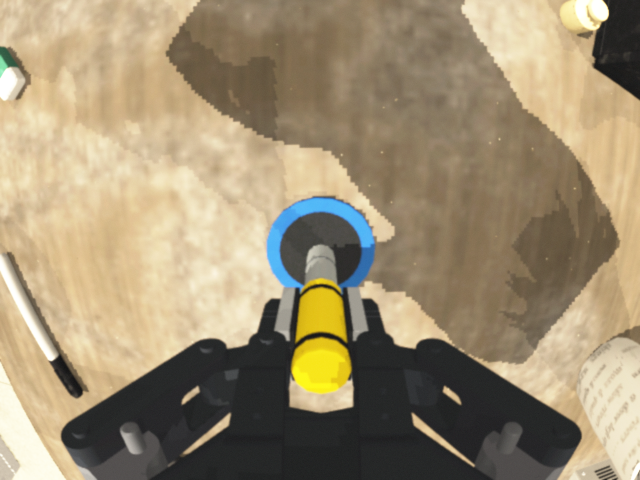

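```bash
python3 p.py multi 531.2,-232.7,240,90 531.2,-180,305,90 524,10,305,90 506,187,305,90; cat cmd.json
```

```text
call [0.0, 0.0, -0.8835] 0.0
call [0.2635, 0.0, -0.325] 0.0
call [0.95, -0.0361, 0.0] 0.0
call [0.885, -0.09, 0.0] 0.0
[506.0042262224963, 187.00842806466164, 304.994, 89.99599999999998]
```

Emit:
drive_tool(
  gripper=[0.15,0.15,0.15,0.15,0.15,0.15,0.15,0.15],
  dp=[
    [0,0,-0.05],
    [0,0,-0.15],
    [0,0,-0.3],
    [0,0,-0.5],
    [0,0,-0.7],
    [0,0,-0.8835],
    [0,0,-0.8835],
    [0,0,-0.8835],
  ],
  twist=[0,0,0,0,0,0,0,0],
  newtons=100,
)

```text
time_s: 14.7
eef_pos: [531.1, -232.6, 239.8]
ee_rot: [-0.0, 0.707, 0.707, 0.0]
force: [-0.2, 0.5, -3.2]
grip_width: 0.213
```

```bash
python3 - <<'E'
from h import *
from rig import *
s=ctrl.sense();c=cams.capture("wrist")
cv2.imwrite("pics/w10.png",c["pixels"][:,:,::-1])
crop(c["pixels"],240,200,400,400,3,"pics/w10c.png")
print(s["time_s"],s["eef_pos"],s["force"],s["grip_width"])
e=s["eef_pos"]
for dy in(-8,0,8): print(wpix(c,s,[e[0],e[1]+dy,e[2]-59.3]),wpix(c,s,[e[0],e[1]+dy,e[2]+46.7]))
E
```

```text
14.7 [ 531.08274909 -232.59588112  239.82723755] [-0.15203863  0.50774396 -3.20507429] 0.2130735068819089
[320.45347887 267.44926168] [319.9724482  389.03931527]
[320.44150624 254.81771647] [319.92984147 371.1151163 ]
[320.42951942 241.84664218] [319.88574059 351.67378031]
```

View pics/w10c.png

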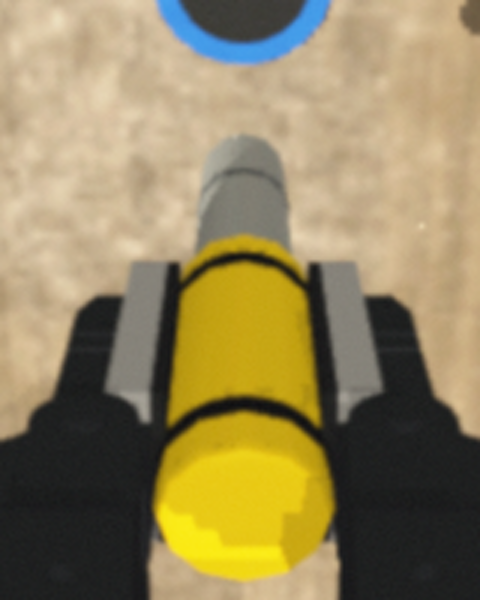

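Emit:
drive_tool(
  gripper=[0.15,0.15,0.15,0.15],
  dp=[
    [0,0,-0.2],
    [0.1,0,-0.325],
    [0.2635,0,-0.325],
    [0.2635,0,-0.325],
  ],
  twist=[0,0,0,0],
)

```text
time_s: 15.15
eef_pos: [531.2, -177.0, 304.2]
ee_rot: [-0.001, 0.706, 0.708, 0.0]
force: [-0.1, 0.0, -3.1]
grip_width: 0.208
```

Emit:
drive_tool(
  gripper=[0.15,0.15,0.15,0.15,0.15,0.15,0.15],
  dp=[
    [0.1,0,0],
    [0.3,-0.01,0],
    [0.5,-0.02,0],
    [0.7,-0.03,0],
    [0.95,-0.0361,0],
    [0.95,-0.0361,0],
    [0.95,-0.0361,0],
  ],
  twist=[0,0,0,0,0,0,0],
)

```text
time_s: 15.85
eef_pos: [523.7, 10.5, 303.5]
ee_rot: [-0.001, 0.707, 0.708, -0.001]
force: [0.4, 0.4, -2.4]
grip_width: 0.213
```

Emit:
drive_tool(
  gripper=[0.15,0.15,0.15,0.15,0.15,0.15,0.15,0.15,0.15],
  dp=[
    [0.2,-0.02,0],
    [0.4,-0.04,0],
    [0.6,-0.06,0],
    [0.75,-0.08,0],
    [0.885,-0.09,0],
    [0.885,-0.09,0],
    [0.885,-0.09,0],
    [0.885,-0.09,0],
    [0.885,-0.09,0],
  ],
  twist=[0,0,0,0,0,0,0,0,0],
)

```text
time_s: 16.75
eef_pos: [506.4, 185.7, 304.8]
ee_rot: [-0.0, 0.708, 0.706, -0.0]
force: [0.8, 0.5, -1.6]
grip_width: 0.209
```

```bash
python3 - <<'E'
from h import *
from rig import *
s=ctrl.sense();c=cams.capture("wrist")
cv2.imwrite("pics/w11.png",c["pixels"][:,:,::-1])
print(s["time_s"],s["eef_pos"],s["force"],s["grip_width"])
E
python3 p.py multi 505.5,190,150,90 505.5,190,73.5,90; cat cmd.json
```

```text
16.75 [506.40857987 185.7216457  304.77211673] [ 0.79807009  0.49244627 -1.62042121] 0.20864858389800547
call [0.015, -0.0025, 0.775] 0.0
call [0.0, 0.0, 0.3825] 0.0
[505.50443566322485, 190.00846296393584, 73.49400000000003, 89.99599999999998]
```

View pics/w11.png

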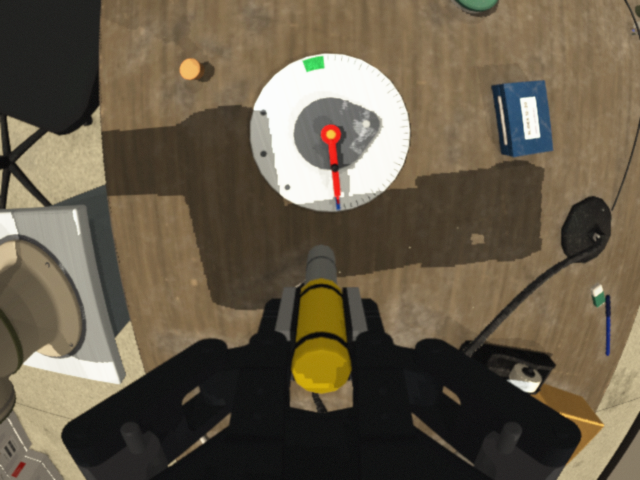

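Emit:
drive_tool(
  gripper=[0.15,0.15,0.15,0.15,0.15,0.15,0.15],
  dp=[
    [0.015,-0.0025,0.15],
    [0.015,-0.0025,0.35],
    [0.015,-0.0025,0.55],
    [0.015,-0.0025,0.7],
    [0.015,-0.0025,0.775],
    [0.015,-0.0025,0.775],
    [0.015,-0.0025,0.775],
  ],
  twist=[0,0,0,0,0,0,0],
)

```text
time_s: 17.5
eef_pos: [506.1, 189.7, 150.8]
ee_rot: [0.0, 0.707, 0.707, 0.0]
force: [0.8, -0.1, -1.7]
grip_width: 0.21
```

Emit:
drive_tool(
  gripper=[0.15,0.15,0.15,0.15,0.15,0.15,0.15],
  dp=[
    [0,0,0.1],
    [0,0,0.2],
    [0,0,0.3],
    [0,0,0.35],
    [0,0,0.3825],
    [0,0,0.3825],
    [0,0,0.3825],
  ],
  twist=[0,0,0,0,0,0,0],
)

```text
time_s: 18.2
eef_pos: [506.2, 190.0, 74.5]
ee_rot: [0.0, 0.707, 0.707, 0.001]
force: [0.2, 0.4, -2.5]
grip_width: 0.21
```

```bash
python3 - <<'E'
from h import *
from rig import *
s=ctrl.sense();c=cams.capture("wrist")
cv2.imwrite("pics/w12.png",c["pixels"][:,:,::-1])
print(s["time_s"],s["eef_pos"],s["force"],s["grip_width"])
E
```

```text
18.2 [506.15524496 190.03960837  74.4629183 ] [ 0.24217515  0.39670035 -2.51719638] 0.20955536804766461
```

View pics/w12.png

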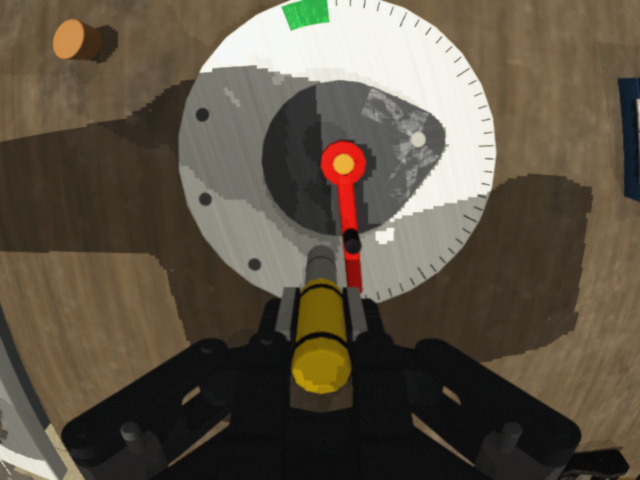

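Emit:
drive_tool(
  gripper=[0.15,0.15,0.15,0.15,0.15],
  dp=[
    [0.01,0.002,0],
    [0.02,0.004,0],
    [0.0344,0.0066,0],
    [0.0344,0.0066,0],
    [0.0344,0.0066,0],
  ],
  twist=[0,0,0,0,0],
)

```text
time_s: 18.75
eef_pos: [506.9, 197.0, 73.5]
ee_rot: [0.0, 0.707, 0.707, -0.0]
force: [0.1, -0.2, -2.6]
grip_width: 0.21
```

Emit:
drive_tool(
  gripper=[0.15,0.15,0.15],
  dp=[
    [0.005,0.001,0],
    [0.005,0.001,0],
    [0.005,0.001,0],
  ],
  twist=[0,0,0],
)

```text
time_s: 19.05
eef_pos: [507.1, 197.8, 73.5]
ee_rot: [-0.0, 0.707, 0.707, -0.0]
force: [0.7, -0.1, -2.5]
grip_width: 0.211
```

Emit:
drive_tool(
  gripper=[0.15,0.15,0.15],
  dp=[
    [0.005,0.001,0],
    [0.005,0.001,0],
    [0.005,0.001,0],
  ],
  twist=[0,0,0],
)

```text
time_s: 19.35
eef_pos: [507.2, 198.7, 73.5]
ee_rot: [0.0, 0.707, 0.707, -0.0]
force: [0.2, -1.7, -1.9]
grip_width: 0.213
```

```bash
cat > tr.py <<'E'
import numpy as np,json,sys
from p import rows,apply
PHI=16.5
L1=50*np.radians(180-51.7); FL=np.sqrt(42**2-26**2); LN=24*np.radians(103.4)
# s measured from cam angle -180
def curve(s,d=0):
    "cam-frame stylus centre and outward normal angle (deg); d=interference"
    if s<L1: a=np.radians(-180)+s/50; p=50*np.array([np.cos(a),np.sin(a)])
    elif s<L1+FL:
        a=np.radians(-51.7);p=50*np.array([np.cos(a),np.sin(a)])+(s-L1)*np.array([-np.sin(a),np.cos(a)])
    elif s<L1+FL+LN:
        a=np.radians(-51.7)+(s-L1-FL)/24;p=np.array([42,0])+24*np.array([np.cos(a),np.sin(a)])
    elif s<L1+2*FL+LN:
        a=np.radians(51.7);p=np.array([42,0])+24*np.array([np.cos(a),np.sin(a)])+(s-L1-FL-LN)*np.array([-np.sin(a),np.cos(a)])
    else: a=np.radians(51.7)+(s-L1-2*FL-LN)/50;p=50*np.array([np.cos(a),np.sin(a)])
    n=np.array([np.cos(a),np.sin(a)]);return p-d*n,np.degrees(a)
def world(s,E,d):
    p,a=curve(s,d);f=np.radians(PHI);return np.array(E)+[p[0]*np.cos(f)-p[1]*np.sin(f),p[0]*np.sin(f)+p[1]*np.cos(f)],a+PHI
def hand(s):
    p,_=curve(s);return np.degrees(np.arctan2(p[1],p[0])+np.arcsin(12/np.hypot(*p)))
if __name__=="__main__":
    # tr.py Ex Ey d s0 s1 step hold -> rows ; commits
    Ex,Ey,d,s0,s1,st=map(float,sys.argv[1:7]);hold=int(sys.argv[7])
    C=json.load(open("cmd.json"))
    n=int(np.ceil((s1-s0)/st));S=list(np.linspace(s0,s1,n+1)[1:])+[s1]*hold
    W=[[*world(s,(Ex,Ey),d)[0],73.5,90] for s in S]
    o,t=rows(C,W);print(len(o),json.dumps([[round(float(v),4)+0. for v in (q[0],q[1],0)] for q in o]))
    print("hand",hand(s1),"normal",world(s1,(Ex,Ey),0)[1],"first off",W[0][0]-C[0],W[0][1]-C[1])
    C=apply(C,[o[-1][0],o[-1][1],0],0);print(C,"exp",W[-1]);json.dump(C,open("cmd.json","w"))
E
python3 - <<'E'
from p import *
C=json.load(open("cmd.json"))
for d in([.0344,.0066,0],[.005,.001,0],[.005,.001,0]): C=apply(C,d,0)
json.dump(C,open("cmd.json","w"));print(C)
from tr import *
print(L1,FL,LN, 50*np.radians(180-117.2), [ (s,hand(s)) for s in (54,110,200,240,250)])
E
python3 tr.py 516.5 247.6 0.4 54.8 76.8 2 2
```

```text
[507.2250555999831, 198.8883428636434, 73.49400000000003, 89.99599999999998]
111.96287151543625 32.984845004941285 43.31209071749129 54.80333851262195 [(54, np.float64(-104.2340177632421)), (110, np.float64(-40.06274470858988)), (200, np.float64(41.472582597958926)), (240, np.float64(87.07858575837172)), (250, np.float64(98.53774166098817))]
13 [[-0.0018, 0.0101, 0.0], [-0.003, 0.0199, 0.0], [-0.0039, 0.0298, 0.0], [-0.0043, 0.0397, 0.0], [-0.0044, 0.0496, 0.0], [-0.0041, 0.0596, 0.0], [-0.0034, 0.0695, 0.0], [-0.0022, 0.0793, 0.0], [-0.0007, 0.0891, 0.0], [0.0012, 0.0988, 0.0], [0.0035, 0.1085, 0.0], [0.0035, 0.1085, 0.0], [0.0035, 0.1085, 0.0]]
hand -78.10714230527655 normal -75.49368266790555 first off 2.0189543167912234 -0.3547326626915037
[528.9251044163206, 199.58682791614802, 73.49400000000003, 89.99599999999998] exp [np.float64(528.9241427400844), np.float64(199.58124660953797), 73.5, 90]
```

```bash
python3 - <<'E'
from p import *
json.dump([507.2250555999831, 198.8883428636434, 73.494, 89.996],open("cmd.json","w"))
E
python3 tr.py 516.5 247.6 0.7 54.8 72.8 2 2
```

```text
11 [[-0.0003, 0.0103, 0.0], [-0.0015, 0.0201, 0.0], [-0.0024, 0.0299, 0.0], [-0.0029, 0.0398, 0.0], [-0.0029, 0.0496, 0.0], [-0.0026, 0.0595, 0.0], [-0.0019, 0.0693, 0.0], [-0.0008, 0.0791, 0.0], [0.0008, 0.0889, 0.0], [0.0008, 0.0889, 0.0], [0.0008, 0.0889, 0.0]]
hand -82.69080466632315 normal -80.07734502895214 first off 2.062841353584929 -0.05796014374561764
[525.0050667267615, 199.04710158509047, 73.494, 89.996] exp [np.float64(524.9953071198325), np.float64(199.03746550127636), 73.5, 90]
```

Emit:
drive_tool(
  gripper=[0.15,0.15,0.15,0.15,0.15,0.15,0.15,0.15,0.15,0.15,0.15],
  dp=[
    [-0.0003,0.0103,0],
    [-0.0015,0.0201,0],
    [-0.0024,0.0299,0],
    [-0.0029,0.0398,0],
    [-0.0029,0.0496,0],
    [-0.0026,0.0595,0],
    [-0.0019,0.0693,0],
    [-0.0008,0.0791,0],
    [0.0008,0.0889,0],
    [0.0008,0.0889,0],
    [0.0008,0.0889,0],
  ],
  twist=[0,0,0,0,0,0,0,0,0,0,0],
)

```text
time_s: 20.45
eef_pos: [525.6, 198.9, 73.6]
ee_rot: [0.001, 0.707, 0.707, 0.001]
force: [1.1, -4.3, -3.5]
grip_width: 0.208
```

```bash
cat > fc.py <<'E'
import sys;from h import *
from rig import *
s=ctrl.sense();c=cams.capture("wrist");n=sys.argv[1]
a=np.radians(float(sys.argv[2]));nn=np.array([np.cos(a),np.sin(a)]);tt=np.array([-nn[1],nn[0]])
f=s["force"][:2]-[0.2,0.2]
print(s["time_s"],s["eef_pos"],s["force"],"Fn",f@nn,"Ft",f@tt)
crop(c["pixels"],180,0,500,400,1.5,f"pics/{n}.png")
E
python3 fc.py t13 -80
```

```text
20.45 [525.62734364 198.92033439  73.59191515] [ 1.08387698 -4.29501924 -3.47898483] Fn 4.580213421120053 Ft 0.08989700586318661
```

View pics/t13.png

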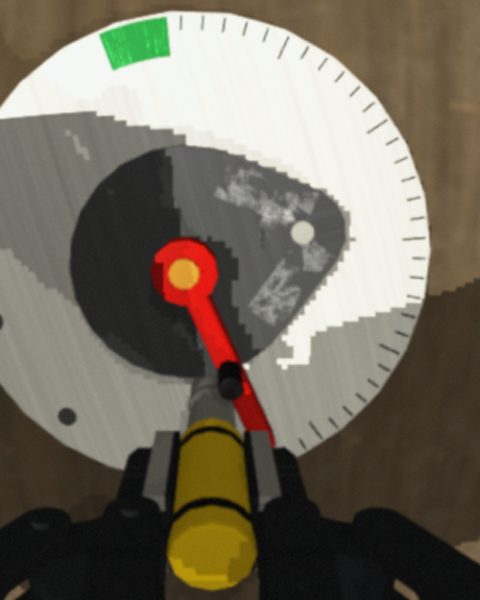

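```bash
python3 tr.py 516.5 247.6 0.55 72.8 90.8 2 1
```

```text
10 [[0.0011, 0.0098, 0.0], [0.0034, 0.0194, 0.0], [0.0061, 0.0289, 0.0], [0.0091, 0.0383, 0.0], [0.0125, 0.0476, 0.0], [0.0163, 0.0568, 0.0], [0.0205, 0.0657, 0.0], [0.025, 0.0745, 0.0], [0.0298, 0.0831, 0.0], [0.0298, 0.0831, 0.0]]
hand -62.06432404161352 normal -59.45086440424251 first off 1.9571642611289235 0.2223260744537754
[541.6254827727529, 205.00594127568053, 73.494, 89.996] exp [np.float64(541.6343021196108), np.float64(205.01397697647587), 73.5, 90]
```

Emit:
drive_tool(
  gripper=[0.15,0.15,0.15,0.15,0.15,0.15,0.15,0.15,0.15,0.15],
  dp=[
    [0.0011,0.0098,0],
    [0.0034,0.0194,0],
    [0.0061,0.0289,0],
    [0.0091,0.0383,0],
    [0.0125,0.0476,0],
    [0.0163,0.0568,0],
    [0.0205,0.0657,0],
    [0.025,0.0745,0],
    [0.0298,0.0831,0],
    [0.0298,0.0831,0],
  ],
  twist=[0,0,0,0,0,0,0,0,0,0],
)

```text
time_s: 21.5
eef_pos: [542.2, 205.0, 73.7]
ee_rot: [0.0, 0.707, 0.707, 0.0]
force: [2.0, -4.5, -4.3]
grip_width: 0.211
```

```bash
python3 fc.py t14 -59.5; python3 tr.py 516.5 247.6 0.55 90.8 108.8 2 1
```

```text
21.5 [542.21260772 205.04045698  73.65021837] [ 2.02725772 -4.50185747 -4.29086443] Fn 4.978660900500554 Ft -0.8119545086815612
10 [[0.0052, 0.0085, 0.0], [0.0108, 0.0167, 0.0], [0.0166, 0.0246, 0.0], [0.0228, 0.0324, 0.0], [0.0293, 0.0398, 0.0], [0.036, 0.0471, 0.0], [0.0431, 0.054, 0.0], [0.0504, 0.0606, 0.0], [0.058, 0.067, 0.0], [0.058, 0.067, 0.0]]
hand -41.43784341690387 normal -38.82438377953286 first off 1.6917012923788661 1.0472039839562512
[555.0262925728701, 216.6050057509337, 73.494, 89.996] exp [np.float64(555.0250721279526), np.float64(216.59804332729874), 73.5, 90]
```

```bash
echo "[541.6254827727529, 205.00594127568053, 73.494, 89.996]">cmd.json;  python3 tr.py 517 247.6 0.5 90.8 108.8 2 1
```

```text
10 [[0.005, 0.0111, 0.0], [0.0106, 0.0193, 0.0], [0.0164, 0.0273, 0.0], [0.0226, 0.035, 0.0], [0.0291, 0.0425, 0.0], [0.0358, 0.0497, 0.0], [0.0429, 0.0567, 0.0], [0.0502, 0.0633, 0.0], [0.0578, 0.0697, 0.0], [0.0578, 0.0697, 0.0]]
hand -41.43784341690387 normal -38.82438377953286 first off 2.2188167464386197 1.0051950307303628
[555.5662897790274, 216.56496805191938, 73.494, 89.996] exp [np.float64(555.5640256892549), np.float64(216.5666965561433), 73.5, 90]
```

Emit:
drive_tool(
  gripper=[0.15,0.15,0.15,0.15,0.15,0.15,0.15,0.15,0.15,0.15],
  dp=[
    [0.005,0.0111,0],
    [0.0106,0.0193,0],
    [0.0164,0.0273,0],
    [0.0226,0.035,0],
    [0.0291,0.0425,0],
    [0.0358,0.0497,0],
    [0.0429,0.0567,0],
    [0.0502,0.0633,0],
    [0.0578,0.0697,0],
    [0.0578,0.0697,0],
  ],
  twist=[0,0,0,0,0,0,0,0,0,0],
)

```text
time_s: 22.55
eef_pos: [556.0, 216.8, 73.6]
ee_rot: [0.0, 0.707, 0.707, 0.0]
force: [2.5, -2.4, -2.7]
grip_width: 0.206
```

```bash
python3 fc.py t15 -38.8; python3 tr.py 517 247.6 0.5 108.8 126.8 2 1
```

```text
22.55 [555.9878357  216.84084677  73.55094308] [ 2.54582274 -2.38181495 -2.74879142] Fn 3.4459638097453174 Ft -0.5422049338485597
10 [[0.0078, 0.006, 0.0], [0.0159, 0.0118, 0.0], [0.0241, 0.0176, 0.0], [0.0323, 0.0234, 0.0], [0.0404, 0.0291, 0.0], [0.0486, 0.0349, 0.0], [0.0568, 0.0406, 0.0], [0.065, 0.0464, 0.0], [0.0731, 0.0522, 0.0], [0.0731, 0.0522, 0.0]]
hand -21.870144235958666 normal -35.2 first off 1.2078899452843643 1.5687015478060857
[566.0073104221316, 231.1842391667963, 73.494, 89.996] exp [np.float64(566.0012728052548), np.float64(231.19068419669932), 73.5, 90]
```

View pics/t15.png

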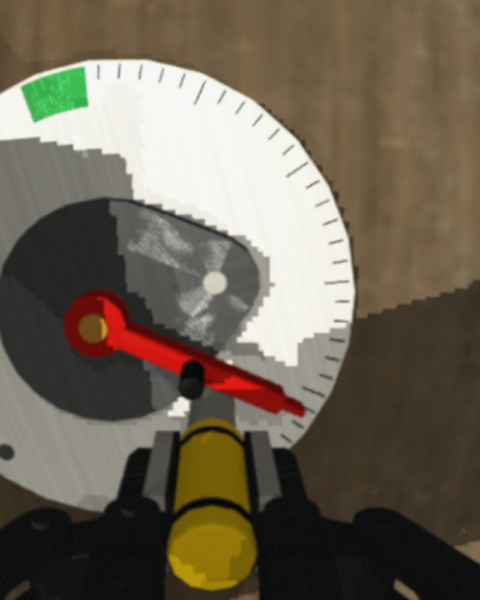

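Emit:
drive_tool(
  gripper=[0.15,0.15,0.15,0.15,0.15,0.15,0.15,0.15,0.15,0.15],
  dp=[
    [0.0078,0.006,0],
    [0.0159,0.0118,0],
    [0.0241,0.0176,0],
    [0.0323,0.0234,0],
    [0.0404,0.0291,0],
    [0.0486,0.0349,0],
    [0.0568,0.0406,0],
    [0.065,0.0464,0],
    [0.0731,0.0522,0],
    [0.0731,0.0522,0],
  ],
  twist=[0,0,0,0,0,0,0,0,0,0],
)

```text
time_s: 23.6
eef_pos: [566.4, 231.4, 73.5]
ee_rot: [0.0, 0.707, 0.707, 0.0]
force: [2.9, -3.0, -3.2]
grip_width: 0.209
```

```bash
python3 fc.py t16 -35.2; python3 tr.py 517 247.6 0.5 126.8 143.8 2 1
```

```text
23.6 [566.35009283 231.42532901  73.50921304] [ 2.91836951 -2.96607941 -3.20478284] Fn 4.046332266782898 Ft -1.02018960238825
10 [[0.0078, 0.0054, 0.0], [0.0155, 0.0109, 0.0], [0.0232, 0.0163, 0.0], [0.0309, 0.0217, 0.0], [0.0386, 0.0272, 0.0], [0.0463, 0.0326, 0.0], [0.0541, 0.0381, 0.0], [0.0618, 0.0435, 0.0], [0.0695, 0.049, 0.0], [0.0695, 0.049, 0.0]]
hand -7.533442836184828 normal -35.2 first off 1.0827789803328187 1.5499409489804918
[575.8082808013129, 245.0835549638566, 73.494, 89.996] exp [np.float64(575.8006221801412), np.float64(245.0821474683965), 73.5, 90]
```

Emit:
drive_tool(
  gripper=[0.15,0.15,0.15,0.15,0.15,0.15,0.15,0.15,0.15,0.15],
  dp=[
    [0.0078,0.0054,0],
    [0.0155,0.0109,0],
    [0.0232,0.0163,0],
    [0.0309,0.0217,0],
    [0.0386,0.0272,0],
    [0.0463,0.0326,0],
    [0.0541,0.0381,0],
    [0.0618,0.0435,0],
    [0.0695,0.049,0],
    [0.0695,0.049,0],
  ],
  twist=[0,0,0,0,0,0,0,0,0,0],
)

```text
time_s: 24.65
eef_pos: [576.1, 245.3, 73.5]
ee_rot: [0.0, 0.707, 0.707, 0.0]
force: [3.4, -3.2, -2.6]
grip_width: 0.206
```

```bash
python3 fc.py t17 -35.2; python3 tr.py 517 247.6 0.5 143.8 155 1.4 1
```

```text
24.65 [576.10334817 245.28666569  73.48702044] [ 3.42194464 -3.18760261 -2.61497857] Fn 4.58551924640714 Ft -0.9109291750193107
9 [[0.0055, 0.004, 0.0], [0.0113, 0.0078, 0.0], [0.0172, 0.0111, 0.0], [0.0234, 0.0142, 0.0], [0.0297, 0.0168, 0.0], [0.0361, 0.0191, 0.0], [0.0427, 0.021, 0.0], [0.0494, 0.0226, 0.0], [0.0494, 0.0226, 0.0]]
hand 0.7646400995210795 normal -11.201940922856302 first off 0.8063842948670299 1.101532094055301
[580.3289705444178, 254.96323938425115, 73.494, 89.996] exp [np.float64(580.3227203770034), np.float64(254.96335631350476), 73.5, 90]
```

View pics/t17.png

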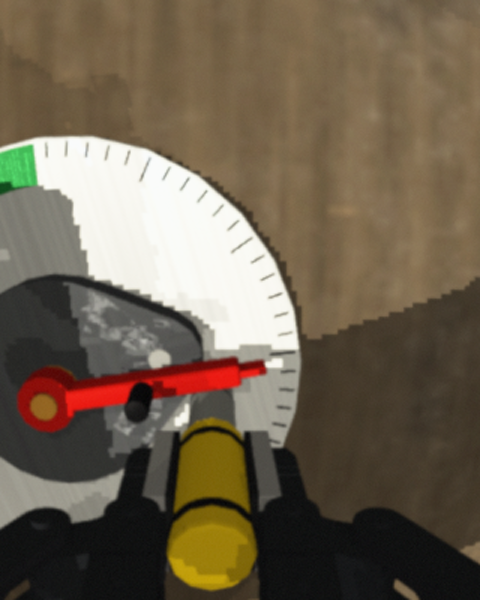

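```bash
sed -i 's/PHI=16.5/PHI=16.2/' tr.py; echo "[575.8082808013129, 245.0835549638566, 73.494, 89.996]">cmd.json; python3 tr.py 517 247.6 0.5 143.8 155 1.4 1
```

```text
9 [[0.0039, 0.004, 0.0], [0.0097, 0.0077, 0.0], [0.0156, 0.0112, 0.0], [0.0218, 0.0142, 0.0], [0.0281, 0.0169, 0.0], [0.0345, 0.0192, 0.0], [0.0411, 0.0212, 0.0], [0.0477, 0.0228, 0.0], [0.0477, 0.0228, 0.0]]
hand 0.7646400995210795 normal -11.501940922856303 first off 0.7981586787988135 0.7894112590660143
[580.3689468078425, 254.6232365925529, 73.494, 89.996] exp [np.float64(580.3604066321557), np.float64(254.63169990483723), 73.5, 90]
```

Emit:
drive_tool(
  gripper=[0.15,0.15,0.15,0.15,0.15,0.15,0.15,0.15,0.15],
  dp=[
    [0.0039,0.004,0],
    [0.0097,0.0077,0],
    [0.0156,0.0112,0],
    [0.0218,0.0142,0],
    [0.0281,0.0169,0],
    [0.0345,0.0192,0],
    [0.0411,0.0212,0],
    [0.0477,0.0228,0],
    [0.0477,0.0228,0],
  ],
  twist=[0,0,0,0,0,0,0,0,0],
)

```text
time_s: 25.6
eef_pos: [580.5, 255.0, 73.6]
ee_rot: [-0.0, 0.707, 0.707, 0.0]
force: [2.4, -1.2, -2.3]
grip_width: 0.212
```

```bash
python3 fc.py t18 -11.5; python3 tr.py 517 247.6 0.5 155 167.6 1.4 1
```

```text
25.6 [580.53981255 254.9517757   73.56550637] [ 2.40007603 -1.17522832 -2.31866982] Fn 2.4300852796424435 Ft -0.9089955902013538
10 [[0.0068, 0.0011, 0.0], [0.0136, 0.0019, 0.0], [0.0204, 0.0023, 0.0], [0.0273, 0.0023, 0.0], [0.0341, 0.0018, 0.0], [0.0409, 0.001, 0.0], [0.0477, -0.0002, 0.0], [0.0544, -0.0018, 0.0], [0.0609, -0.0038, 0.0], [0.0609, -0.0038, 0.0]]
hand 11.342603096918346 normal 18.578343321511902 first off 0.2254819467548259 1.358976127459556
[579.6097971341054, 266.8032896208802, 73.494, 89.996] exp [np.float64(579.6077240107759), np.float64(266.8047510979003), 73.5, 90]
```

```bash
echo "[580.3689468078425, 254.6232365925529, 73.494, 89.996]">cmd.json; python3 tr.py 516.8 247.6 0.55 155 167.6 1.4 1
```

```text
10 [[0.0068, -0.0001, 0.0], [0.0136, 0.0007, 0.0], [0.0205, 0.001, 0.0], [0.0273, 0.001, 0.0], [0.0341, 0.0006, 0.0], [0.0409, -0.0002, 0.0], [0.0476, -0.0015, 0.0], [0.0543, -0.0031, 0.0], [0.0608, -0.005, 0.0], [0.0608, -0.005, 0.0]]
hand 11.342603096918346 normal 18.578343321511902 first off -0.024011870173239913 1.366072752424742
[579.3697957384269, 266.78330637608974, 73.494, 89.996] exp [np.float64(579.3603295656433), np.float64(266.78882104546574), 73.5, 90]
```

Emit:
drive_tool(
  gripper=[0.15,0.15,0.15,0.15,0.15,0.15,0.15,0.15,0.15,0.15],
  dp=[
    [0.0068,-0.0001,0],
    [0.0136,0.0007,0],
    [0.0205,0.001,0],
    [0.0273,0.001,0],
    [0.0341,0.0006,0],
    [0.0409,-0.0002,0],
    [0.0476,-0.0015,0],
    [0.0543,-0.0031,0],
    [0.0608,-0.005,0],
    [0.0608,-0.005,0],
  ],
  twist=[0,0,0,0,0,0,0,0,0,0],
)

```text
time_s: 26.65
eef_pos: [579.5, 267.2, 73.6]
ee_rot: [-0.0, 0.707, 0.707, 0.0]
force: [5.0, -0.4, -1.6]
grip_width: 0.208
```

```bash
python3 fc.py t19 18.6; python3 tr.py 516.8 247.6 0.55 167.6 178.8 1.4 1
```

```text
26.65 [579.47911481 267.19750074  73.61845124] [ 5.04928201 -0.35808262 -1.5536919 ] Fn 4.4179906575211705 Ft -2.075656718382244
10 [[0.0057, -0.0021, 0.0], [0.0113, -0.0045, 0.0], [0.0168, -0.0072, 0.0], [0.0221, -0.0101, 0.0], [0.0273, -0.0133, 0.0], [0.0323, -0.0168, 0.0], [0.0371, -0.0206, 0.0], [0.0416, -0.0245, 0.0], [0.046, -0.0287, 0.0], [0.046, -0.0287, 0.0]]
hand 21.30675546189082 normal 45.316373760950356 first off -0.4265624391249503 1.147519633166155
[573.6304380335791, 275.98370708126583, 73.494, 89.996] exp [np.float64(573.6221765200598), np.float64(275.99058719838786), 73.5, 90]
```

View pics/t19.png

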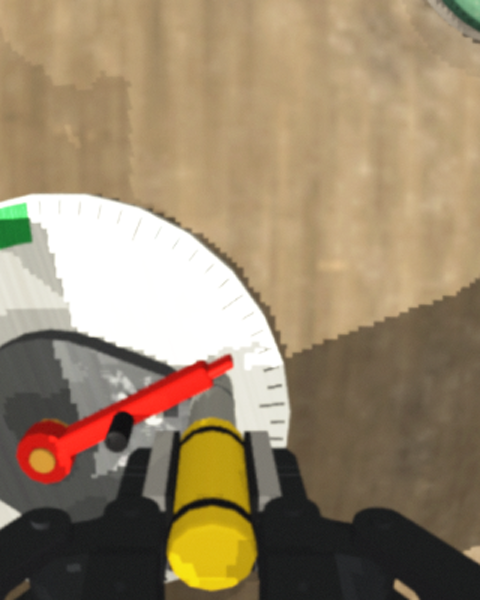

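Emit:
drive_tool(
  gripper=[0.15,0.15,0.15,0.15,0.15,0.15,0.15,0.15,0.15,0.15],
  dp=[
    [0.0057,-0.0021,0],
    [0.0113,-0.0045,0],
    [0.0168,-0.0072,0],
    [0.0221,-0.0101,0],
    [0.0273,-0.0133,0],
    [0.0323,-0.0168,0],
    [0.0371,-0.0206,0],
    [0.0416,-0.0245,0],
    [0.046,-0.0287,0],
    [0.046,-0.0287,0],
  ],
  twist=[0,0,0,0,0,0,0,0,0,0],
)

```text
time_s: 27.7
eef_pos: [573.4, 276.3, 73.5]
ee_rot: [-0.0, 0.707, 0.707, 0.0]
force: [4.1, 2.6, -1.5]
grip_width: 0.208
```

```bash
python3 fc.py t20 45.3; python3 tr.py 516.8 247.6 0.55 178.8 188.6 1.4 1
```

```text
27.7 [573.44858824 276.26374769  73.48558743] [ 4.10005153  2.59654598 -1.54636952] Fn 4.446739205462599 Ft -1.086436831442981
8 [[0.0047, -0.005, 0.0], [0.0091, -0.0103, 0.0], [0.0131, -0.0158, 0.0], [0.0168, -0.0216, 0.0], [0.0202, -0.0275, 0.0], [0.0232, -0.0336, 0.0], [0.0259, -0.04, 0.0], [0.0259, -0.04, 0.0]]
hand 30.186008620978775 normal 67.9 first off -1.008347078677616 0.9398829703534375
[565.6307996852954, 281.1642655740027, 73.494, 89.996] exp [np.float64(565.6395954349198), np.float64(281.17271161885037), 73.5, 90]
```

Emit:
drive_tool(
  gripper=[0.15,0.15,0.15,0.15,0.15,0.15,0.15,0.15],
  dp=[
    [0.0047,-0.005,0],
    [0.0091,-0.0103,0],
    [0.0131,-0.0158,0],
    [0.0168,-0.0216,0],
    [0.0202,-0.0275,0],
    [0.0232,-0.0336,0],
    [0.0259,-0.04,0],
    [0.0259,-0.04,0],
  ],
  twist=[0,0,0,0,0,0,0,0],
)

```text
time_s: 28.55
eef_pos: [565.3, 281.3, 73.4]
ee_rot: [-0.0, 0.707, 0.707, -0.0]
force: [2.8, 2.7, -1.9]
grip_width: 0.21
```

```bash
python3 fc.py t21 67.9; python3 tr.py 516.8 247.6 0.55 188.6 206.6 2 1
```

```text
28.55 [565.30260481 281.32281523  73.42587901] [ 2.77482555  2.69800863 -1.87664509] Fn 3.2831883595808424 Ft -1.4458381380725929
10 [[0.0038, -0.0092, 0.0], [0.0076, -0.0185, 0.0], [0.0113, -0.0278, 0.0], [0.0151, -0.037, 0.0], [0.0189, -0.0463, 0.0], [0.0226, -0.0555, 0.0], [0.0264, -0.0648, 0.0], [0.0301, -0.0741, 0.0], [0.0339, -0.0833, 0.0], [0.0339, -0.0833, 0.0]]
hand 48.72036266361374 normal 67.9 first off -1.8442615121192603 0.7608945711264141
[548.9712730591876, 287.94542864489284, 73.494, 89.996] exp [np.float64(548.9620800792267), np.float64(287.9447483553589), 73.5, 90]
```

View pics/t21.png

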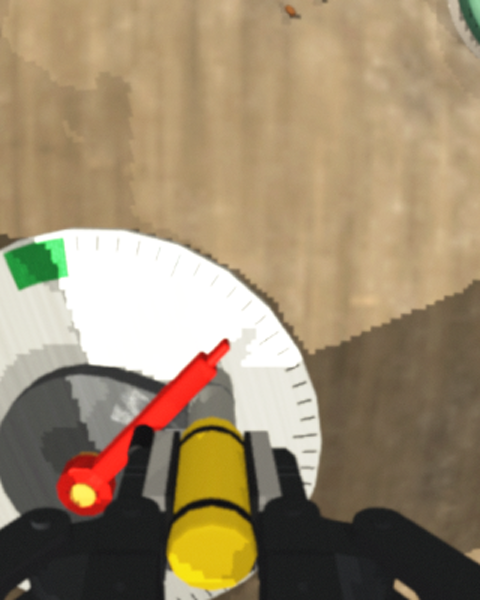

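```bash
echo "[565.6307996852954, 281.1642655740027, 73.494, 89.996]">cmd.json; python3 tr.py 516.8 247.6 0.65 188.6 206.6 2 1
```

```text
10 [[0.0033, -0.0094, 0.0], [0.0071, -0.0187, 0.0], [0.0109, -0.0279, 0.0], [0.0146, -0.0372, 0.0], [0.0184, -0.0465, 0.0], [0.0221, -0.0557, 0.0], [0.0259, -0.065, 0.0], [0.0297, -0.0743, 0.0], [0.0334, -0.0835, 0.0], [0.0334, -0.0835, 0.0]]
hand 48.72036266361374 normal 67.9 first off -1.8818839384332477 0.6682417080392042
[548.9312660779681, 287.8454314376633, 73.494, 89.996] exp [np.float64(548.9244576529128), np.float64(287.85209549227176), 73.5, 90]
```

Emit:
drive_tool(
  gripper=[0.15,0.15,0.15,0.15,0.15,0.15,0.15,0.15,0.15,0.15],
  dp=[
    [0.0033,-0.0094,0],
    [0.0071,-0.0187,0],
    [0.0109,-0.0279,0],
    [0.0146,-0.0372,0],
    [0.0184,-0.0465,0],
    [0.0221,-0.0557,0],
    [0.0259,-0.065,0],
    [0.0297,-0.0743,0],
    [0.0334,-0.0835,0],
    [0.0334,-0.0835,0],
  ],
  twist=[0,0,0,0,0,0,0,0,0,0],
)

```text
time_s: 29.6
eef_pos: [548.6, 288.0, 73.5]
ee_rot: [-0.0, 0.707, 0.707, -0.0]
force: [2.4, 3.1, -2.1]
grip_width: 0.208
```

```bash
python3 fc.py t22 67.9; python3 tr.py 516.8 247.6 0.65 206.6 222.6 2 1
```

```text
29.6 [548.56385601 287.98038166  73.48421263] [ 2.39288291  3.07359298 -2.08276865] Fn 3.487481928838086 Ft -0.9506533950064837
9 [[0.0038, -0.0093, 0.0], [0.0076, -0.0186, 0.0], [0.0113, -0.0278, 0.0], [0.0151, -0.0371, 0.0], [0.0188, -0.0464, 0.0], [0.0226, -0.0556, 0.0], [0.0264, -0.0649, 0.0], [0.0298, -0.0741, 0.0], [0.0298, -0.0741, 0.0]]
hand 67.13965448781904 normal 69.45311412519006 first off -1.8598656867990258 0.7591125808871766
[534.1116822005769, 293.8064660543189, 73.494, 89.996] exp [np.float64(534.120554801482), np.float64(293.8106143799112), 73.5, 90]
```

Emit:
drive_tool(
  gripper=[0.15,0.15,0.15,0.15,0.15,0.15,0.15,0.15,0.15],
  dp=[
    [0.0038,-0.0093,0],
    [0.0076,-0.0186,0],
    [0.0113,-0.0278,0],
    [0.0151,-0.0371,0],
    [0.0188,-0.0464,0],
    [0.0226,-0.0556,0],
    [0.0264,-0.0649,0],
    [0.0298,-0.0741,0],
    [0.0298,-0.0741,0],
  ],
  twist=[0,0,0,0,0,0,0,0,0],
)

```text
time_s: 30.55
eef_pos: [533.7, 293.9, 73.5]
ee_rot: [-0.0, 0.707, 0.707, -0.0]
force: [1.5, 3.0, -1.9]
grip_width: 0.208
```

```bash
python3 fc.py t23 69.4; python3 tr.py 516.8 247.6 0.7 222.6 234.6 2 2
```

```text
30.55 [533.70426962 293.93744358  73.47216024] [ 1.5160613   3.0343285  -1.94075177] Fn 3.116145397401166 Ft -0.2346769215037524
8 [[0.0031, -0.0093, 0.0], [0.006, -0.0188, 0.0], [0.0085, -0.0283, 0.0], [0.0106, -0.0379, 0.0], [0.0124, -0.0476, 0.0], [0.0137, -0.0574, 0.0], [0.0137, -0.0574, 0.0], [0.0137, -0.0574, 0.0]]
hand 80.89064157095879 normal 83.2041012083298 first off -1.8685760763530652 0.6123386424688988
[522.6318735166387, 296.54726750283356, 73.494, 89.996] exp [np.float64(522.6338115726717), np.float64(296.55361725689494), 73.5, 90]
```

View pics/t23.png

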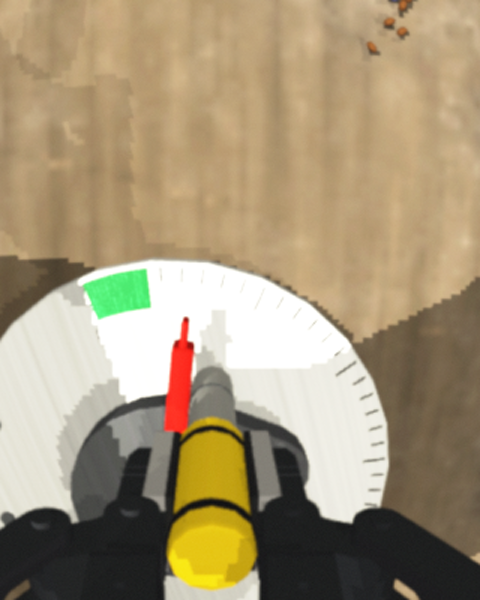

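Contact steady (~3 N). Continue to hand ≈ 81°.

Emit:
drive_tool(
  gripper=[0.15,0.15,0.15,0.15,0.15,0.15,0.15,0.15],
  dp=[
    [0.0031,-0.0093,0],
    [0.006,-0.0188,0],
    [0.0085,-0.0283,0],
    [0.0106,-0.0379,0],
    [0.0124,-0.0476,0],
    [0.0137,-0.0574,0],
    [0.0137,-0.0574,0],
    [0.0137,-0.0574,0],
  ],
  twist=[0,0,0,0,0,0,0,0],
)

```text
time_s: 31.4
eef_pos: [522.2, 296.6, 73.4]
ee_rot: [-0.0, 0.707, 0.707, -0.0]
force: [-0.4, 3.3, -0.7]
grip_width: 0.209
```

```bash
python3 fc.py t24 83.2; python3 tr.py 516.8 247.6 0.75 234.6 239 1.5 2
```

```text
31.4 [522.19712399 296.57786877  73.38485597] [-0.37517817  3.29984309 -0.67061377] Fn 3.0099338935711453 Ft 0.9381658028994013
5 [[0.0005, -0.0072, 0.0], [0.0011, -0.0144, 0.0], [0.0014, -0.0216, 0.0], [0.0014, -0.0216, 0.0], [0.0014, -0.0216, 0.0]]
hand 85.93267016811006 normal 88.24612980548108 first off -1.4407963982953333 0.1065900594495588
[518.311893074854, 296.8275690950457, 73.494, 89.996] exp [np.float64(518.3073469416614), np.float64(296.8269276432875), 73.5, 90]
```

View pics/t24.png

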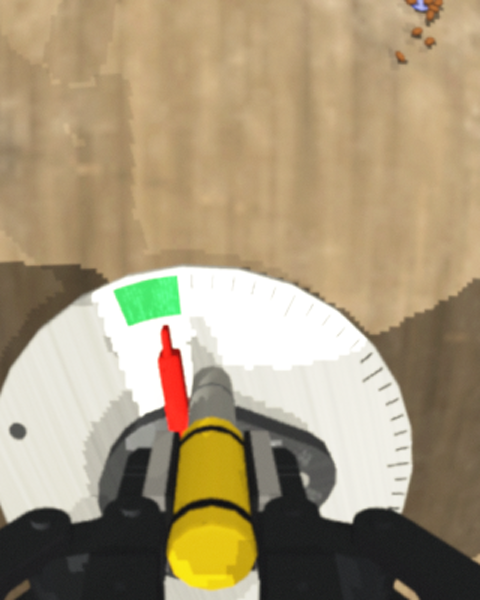

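Emit:
drive_tool(
  gripper=[0.15,0.15,0.15,0.15,0.15],
  dp=[
    [0.0005,-0.0072,0],
    [0.0011,-0.0144,0],
    [0.0013,-0.019,0],
    [0.0013,-0.019,0],
    [0.0013,-0.019,0],
  ],
  twist=[0,0,0,0,0],
)

```text
time_s: 31.95
eef_pos: [518.8, 296.8, 73.5]
ee_rot: [-0.0, 0.707, 0.707, -0.0]
force: [1.5, 3.4, -0.8]
grip_width: 0.208
```

```bash
python3 fc.py t25 87.5; python3 - <<'E'
from h import *
from p import *
from rig import *
C=apply([522.6318735166387, 296.54726750283356, 73.494, 89.996],[0.0013,-0.019,0],0);json.dump(C,open("cmd.json","w"));print(C)
c=cams.capture("top");crop(c["pixels"],220,205,320,300,6,"pics/top25.png")
for a in (78,86,94):
    t=np.radians(a+16.3);print(a,[ (topix(c,[517+r*np.cos(t),246.2+r*np.sin(t),z])-[220,205]+.5)*6 for r,z in((78,34),(84,10))])
E
```

```text
31.95 [518.77350721 296.80225548  73.48708211] [ 1.47474554  3.40410422 -0.81771536] Fn 3.2566582459769635 Ft -1.133771204278287
[518.8318916773233, 296.80753279224604, 73.494, 89.996]
78 [array([ 81.75256539, 295.28598093]), array([ 79.32666358, 301.20400656])]
86 [array([ 84.75219925, 322.81423695]), array([ 82.48400358, 330.21461862])]
94 [array([ 91.57017743, 349.6310966 ]), array([ 89.66492401, 358.47937419])]
```

View pics/t25.png

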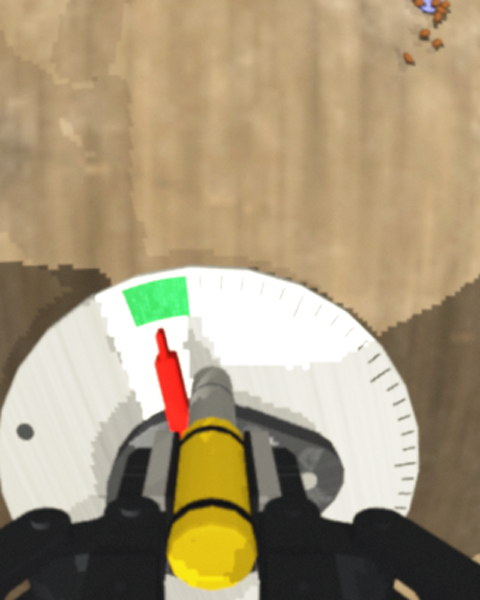

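View pics/top25.png

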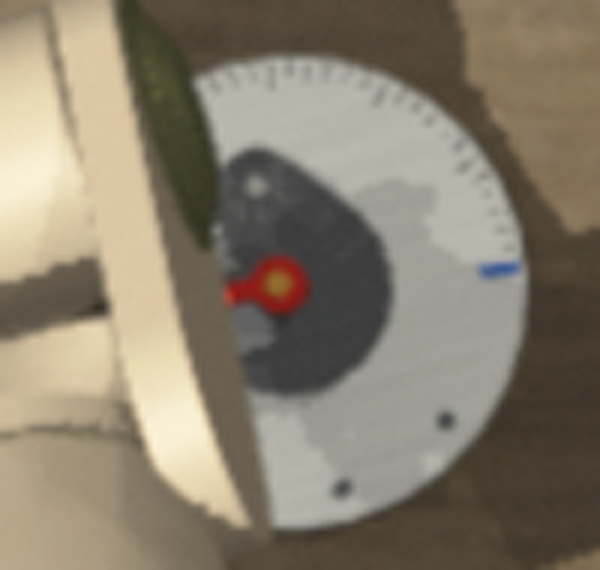

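```bash
python3 - <<'E'
from h import *
from rig import *
s=ctrl.sense();c=cams.capture("wrist")
f=lambda q:(wpix(c,s,q)-[180,0]+.5)*1.5
for a in (78,82,84,86,88,94):
    t=np.radians(a+16.3);print(a,[ f([517+r*np.cos(t),246.2+r*np.sin(t),z]) for r,z in((79,34),(77,10))])
E
```

```text
78 [array([188.54226301, 326.34844716]), array([191.60773685, 314.84914555])]
82 [array([172.46328209, 328.09788312]), array([177.66130282, 316.37963787])]
84 [array([164.52432521, 329.37964089]), array([170.76721141, 317.50142471])]
86 [array([156.673594  , 330.92795981]), array([163.94280921, 318.85721891])]
88 [array([148.92647191, 332.73832507]), array([157.20045844, 320.44353994])]
94 [array([126.45280837, 339.68639463]), array([137.58416042, 326.54280231])]
```

```bash
python3 p.py multi 524,303,73.5,90 524,303,250,90 524,240,308,90 524,60,308,90 528,-120,308,90  531.2,-230.5,200,90; cat cmd.json
```

```text
call [0.031, 0.0258, 0.0] 0.0
call [0.0, 0.0, -0.8825] 0.0
call [-0.315, 0.0001, -0.29] 0.0
call [-0.9, 0.0, 0.0] 0.0
call [-0.9, 0.0201, 0.0] 0.0
call [-0.5525, 0.016, 0.54] 0.0
[531.1950791625519, -230.4933316060642, 199.99399999999997, 89.996]
```

Emit:
drive_tool(
  gripper=[0.15,0.15,0.15,0.15,0.15,0.15],
  dp=[
    [0.005,0.01,0],
    [0.015,0.02,0],
    [0.025,0.0258,0],
    [0.031,0.0258,0],
    [0.031,0.0258,0],
    [0.031,0.0258,0],
  ],
  twist=[0,0,0,0,0,0],
)

```text
time_s: 32.7
eef_pos: [524.0, 302.9, 73.4]
ee_rot: [-0.0, 0.707, 0.707, -0.0]
force: [0.3, 0.1, -2.3]
grip_width: 0.211
```

Emit:
drive_tool(
  gripper=[0.15,0.15,0.15,0.15,0.15,0.15,0.15,0.15],
  dp=[
    [0,0,-0.05],
    [0,0,-0.15],
    [0,0,-0.3],
    [0,0,-0.5],
    [0,0,-0.7],
    [0,0,-0.8825],
    [0,0,-0.8825],
    [0,0,-0.8825],
  ],
  twist=[0,0,0,0,0,0,0,0],
)

```text
time_s: 33.5
eef_pos: [524.0, 302.9, 250.6]
ee_rot: [0.0, 0.707, 0.707, 0.0]
force: [-0.2, -0.7, -3.9]
grip_width: 0.206
```

```bash
python3 - <<'E'
from h import *
from rig import *
s=ctrl.sense();c=cams.capture("wrist")
print(s["time_s"],s["eef_pos"],s["force"])
cv2.imwrite("pics/w26.png",c["pixels"][:,:,::-1])
f=lambda q:wpix(c,s,q)
for a in (78,86,94):
    t=np.radians(a+16.3);print(a,[ f([517+r*np.cos(t),246.2+r*np.sin(t),z]) for r,z in((79,34),(77,10))])
E
```

```text
33.5 [523.96362696 302.89762224 250.55786652] [-0.18722985 -0.68499557 -3.91169347]
78 [array([307.2657733 , 175.48086194]), array([308.24078754, 173.83873618])]
86 [array([296.13011075, 177.15041298]), array([298.0511574 , 175.36388457])]
94 [array([285.42294712, 180.35048996]), array([288.24312619, 178.2898314 ])]
```

View pics/w26.png

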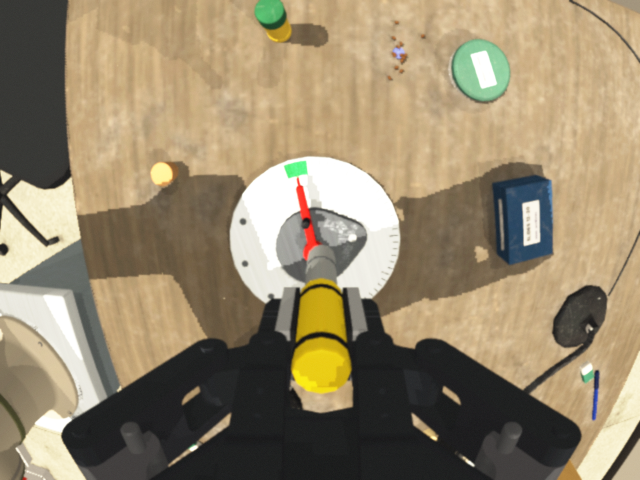

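Emit:
drive_tool(
  gripper=[0.15,0.15,0.15,0.15,0.15],
  dp=[
    [0,0,-0.2],
    [-0.1,0,-0.29],
    [-0.25,0,-0.29],
    [-0.315,0,-0.29],
    [-0.315,0,-0.29],
  ],
  twist=[0,0,0,0,0],
)

```text
time_s: 34.05
eef_pos: [523.9, 238.7, 306.8]
ee_rot: [-0.001, 0.708, 0.706, -0.001]
force: [-0.0, 0.4, -2.4]
grip_width: 0.212
```

Emit:
drive_tool(
  gripper=[0.15,0.15,0.15,0.15,0.15,0.15],
  dp=[
    [-0.2,0,0],
    [-0.4,0,0],
    [-0.6,0,0],
    [-0.75,0,0],
    [-0.9,0,0],
    [-0.9,0,0],
  ],
  twist=[0,0,0,0,0,0],
)

```text
time_s: 34.65
eef_pos: [524.1, 58.0, 307.0]
ee_rot: [-0.001, 0.708, 0.706, -0.001]
force: [-0.2, 1.1, -2.6]
grip_width: 0.21
```

Emit:
drive_tool(
  gripper=[0.15,0.15,0.15,0.15,0.15,0.15],
  dp=[
    [-0.2,0,0],
    [-0.4,0,0],
    [-0.6,0.01,0],
    [-0.75,0.02,0],
    [-0.9,0.0201,0],
    [-0.9,0.0201,0],
  ],
  twist=[0,0,0,0,0,0],
)

```text
time_s: 35.25
eef_pos: [528.3, -121.8, 306.7]
ee_rot: [-0.001, 0.708, 0.706, -0.0]
force: [-0.3, 0.9, -2.9]
grip_width: 0.212
```

Emit:
drive_tool(
  gripper=[0.15,0.15,0.15,0.15,0.15,0.15,0.15,0.15],
  dp=[
    [-0.2,0,0],
    [-0.4,0.01,0],
    [-0.5525,0.016,0.1],
    [-0.5525,0.016,0.25],
    [-0.5525,0.016,0.4],
    [-0.5525,0.016,0.54],
    [-0.5525,0.016,0.54],
    [-0.5525,0.016,0.54],
  ],
  twist=[0,0,0,0,0,0,0,0],
)

```text
time_s: 36.05
eef_pos: [531.9, -229.5, 200.5]
ee_rot: [-0.0, 0.707, 0.707, 0.0]
force: [0.2, -0.0, -1.9]
grip_width: 0.209
```

```bash
python3 - <<'E'
from h import *
from rig import *
s=ctrl.sense();c=cams.capture("wrist")
print(s["time_s"],s["eef_pos"],s["force"])
cv2.imwrite("pics/w27.png",c["pixels"][:,:,::-1])
print(wpix(c,s,[531,-229.5,4]))
E
python3 p.py multi 531,-229,80,90 531,-229,64,90
```

```text
36.05 [ 531.88827785 -229.54187998  200.53735472] [ 0.16908097 -0.04297116 -1.91202863]
[319.72706579 201.99855501]
call [0.0075, -0.001, 0.6] 0.0
call [0.0, 0.0, 0.08] 0.0
```

View pics/w27.png

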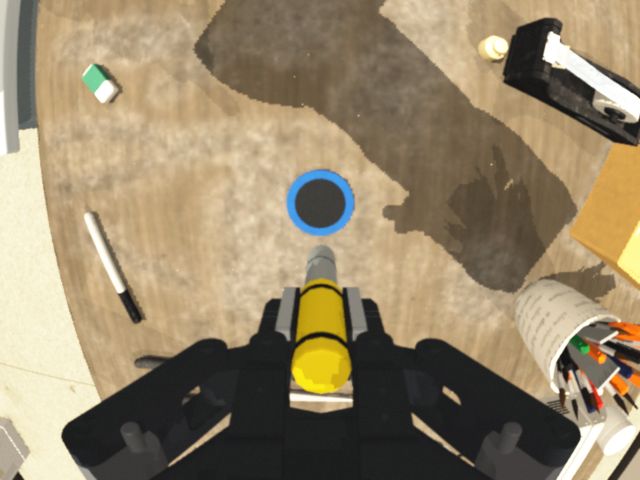

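Pad at (320,202) as predicted (319.7,202). Lower.

Emit:
drive_tool(
  gripper=[0.15,0.15,0.15,0.15,0.15,0.15,0.15,0.15],
  dp=[
    [0.0075,-0.001,0.15],
    [0.0075,-0.001,0.3],
    [0.0075,-0.001,0.45],
    [0.0075,-0.001,0.55],
    [0.0075,-0.001,0.6],
    [0.0075,-0.001,0.6],
    [0.0075,-0.001,0.6],
    [0.0075,-0.001,0.6],
  ],
  twist=[0,0,0,0,0,0,0,0],
)

```text
time_s: 36.9
eef_pos: [531.8, -229.4, 81.6]
ee_rot: [0.001, 0.707, 0.707, 0.0]
force: [-0.1, -0.6, -2.4]
grip_width: 0.209
```

Emit:
drive_tool(
  gripper=[0.15,0.15,0.15,0.15,0.15,0.15,0.15],
  dp=[
    [0,0,0.03],
    [0,0,0.05],
    [0,0,0.065],
    [0,0,0.075],
    [0,0,0.08],
    [0,0,0.08],
    [0,0,0.08],
  ],
  twist=[0,0,0,0,0,0,0],
)

```text
time_s: 37.6
eef_pos: [531.1, -229.1, 64.1]
ee_rot: [0.0, 0.707, 0.707, 0.0]
force: [0.1, -0.1, -1.5]
grip_width: 0.212
```

Emit:
drive_tool(
  gripper=[0.15,0.15,0.15],
  dp=[
    [0,0,0.003],
    [0,0,0.003],
    [0,0,0.003],
  ],
  twist=[0,0,0],
)

```text
time_s: 37.9
eef_pos: [531.1, -229.1, 63.6]
ee_rot: [0.0, 0.707, 0.707, 0.0]
force: [-0.5, 0.4, -0.2]
grip_width: 0.212
```

Emit:
drive_tool(
  gripper=[0.15,0.15,0.15],
  dp=[
    [0,0,0.003],
    [0,0,0.003],
    [0,0,0.003],
  ],
  twist=[0,0,0],
)

```text
time_s: 38.2
eef_pos: [531.2, -229.2, 63.6]
ee_rot: [0.0, 0.707, 0.707, 0.0]
force: [-0.9, 0.7, 5.9]
grip_width: 0.211
```

Emit:
drive_tool(
  gripper=[0.15,0.15,0.22,0.24,0.26,0.3,0.35,0.45,0.6,0.7,0.7],
  dp=[
    [0,0,-0.003],
    [0,0,-0.003],
    [0,0,-0.003],
    [0,0,-0.003],
    [0,0,-0.003],
    [0,0,-0.003],
    [0,0,-0.003],
    [0,0,-0.003],
    [0,0,-0.003],
    [0,0,-0.003],
    [0,0,-0.003],
  ],
  twist=[0,0,0,0,0,0,0,0,0,0,0],
  newtons=20,
)

```text
time_s: 39.3
eef_pos: [531.0, -229.0, 63.4]
ee_rot: [0.0, 0.707, 0.707, -0.0]
force: [-0.7, 0.1, -0.4]
grip_width: 0.704
```

```bash
python3 - <<'E'
from h import *
from rig import *
s=ctrl.sense();c=cams.capture("wrist")
print(s["time_s"],s["eef_pos"],s["force"],s["grip_width"])
cv2.imwrite("pics/w28.png",c["pixels"][:,:,::-1])
E
```

```text
39.3 [ 530.99228829 -229.02579423   63.40834776] [-0.6657921   0.13776178 -0.41513076] 0.7037498912739345
```

View pics/w28.png

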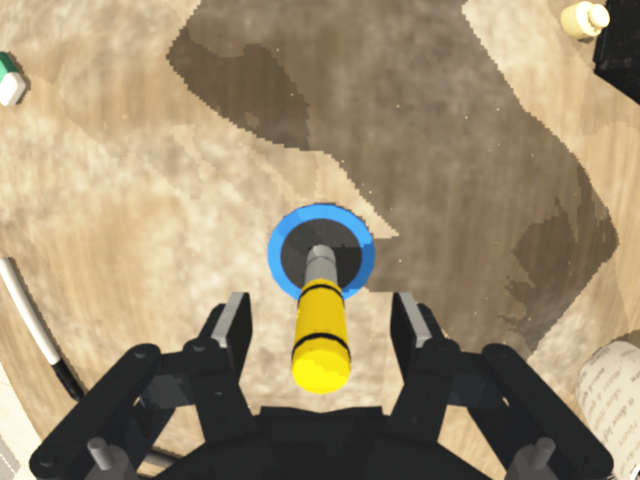

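Stylus stands on the pad at (321,250), jaws clear. Lift straight up.

Emit:
drive_tool(
  gripper=[0.7,0.7,0.7,0.7,0.7,0.7,0.7,0.7],
  dp=[
    [0,0,-0.05],
    [0,0,-0.15],
    [0,0,-0.3],
    [0,0,-0.5],
    [0,0,-0.7],
    [0,0,-0.9],
    [0,0,-0.9],
    [0,0,-0.9],
  ],
  twist=[0,0,0,0,0,0,0,0],
)

```text
time_s: 40.15
eef_pos: [531.0, -229.0, 244.4]
ee_rot: [0.001, 0.707, 0.707, 0.0]
force: [-0.4, 0.2, -1.3]
grip_width: 0.699
```

```bash
python3 - <<'E'
from h import *
from rig import *
s=ctrl.sense();print(s["time_s"],s["eef_pos"],s["force"])
c=cams.capture("wrist");cv2.imwrite("pics/w29.png",c["pixels"][:,:,::-1])
c=cams.capture("top");cv2.imwrite("pics/top29.png",c["pixels"][:,:,::-1]);crop(c["pixels"],220,205,320,300,6,"pics/top29c.png")
c=cams.capture("scene");cv2.imwrite("pics/sc29.png",c["pixels"][:,:,::-1])
E
```

```text
40.15 [ 531.04568203 -229.03157218  244.38870056] [-0.40099666  0.15491354 -1.34205433]
```

View pics/w29.png

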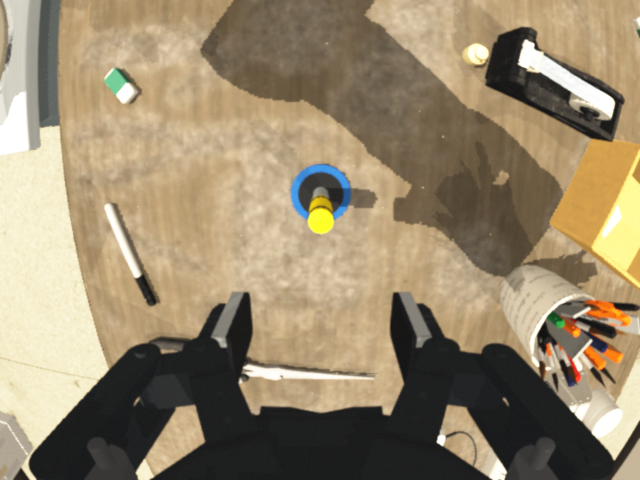

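View pics/top29c.png

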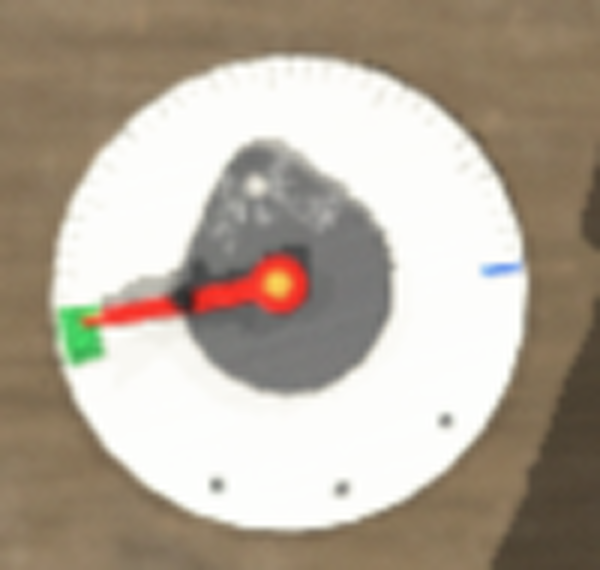

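View pics/sc29.png

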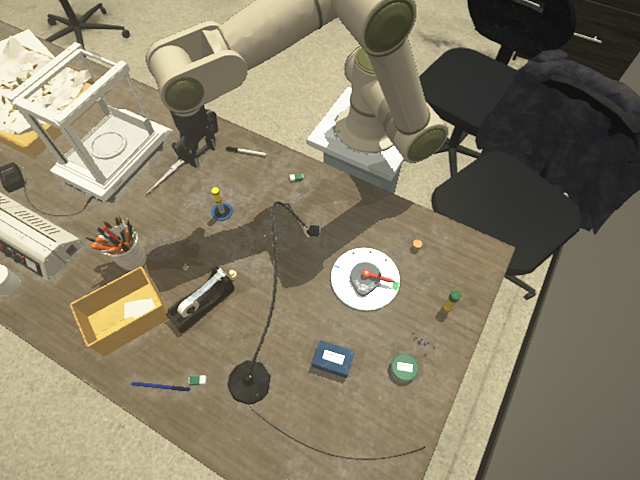

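```bash
python3 -c "
from rig import job
print(job.finish_job())"
```

```text
the job is handed in; nothing more can be done
None
```

The check trace is done and handed in at about 40 s of the 72 s allowed.

- **Zeroing:** I swung the hand clockwise by its pin until it loaded the stop at 7.6 N. It then sat on the blue line in the wrist image.
- **Trace:** I set the stylus foot against the cam edge just clockwise of the hand and followed the edge counterclockwise round the nose. Contact force was about 1.7 N at first touch, then 2.4 to 5 N at every check. These readings came at the end of each segment, so contact between them was not measured directly. The underside rode about 14 mm above the table.
- **Final position:** The hand reads about 85° from the cam's x, and the green band runs from 78° to 94°. The wrist and top views agree on this.
- **Parking:** The stylus stands upright on its blue pad and the gripper is clear, lifted to z = 244 mm. The brass weight, glue stick and cork look unmoved in the last pictures.

No check failed. The only disagreements were small: camera estimates of the cam centre differed by about 1 mm, and I corrected the path from the contact force as I went.

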